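# Take up the handwheel slack and open the flake feed gate one turn further

## Task

Open the yellow flake chute's feed gate further by one full turn of its screw: turn the black handwheel anticlockwise (seen from above) by its red handle, but the wheel has a lot of slack, so count only from where it turns heavy and really moves the screw. Follow the handle's circle gently without straining the wheel, and do not run past the setting. Then swing the orange clamp lever outwards, away from the wheel, all the way to its stop, let go, and leave the jar, screwdriver and tray where they are.

Things in the scene. Friction and masses are not known exactly. Their poses are not given: they have to be found in the camera images.
- chute: Fixed yellow sheet-metal feed chute, 190 (x) x 520 (y, from -280 to +240) x 150 mm high with a flat deck on top; origin on the table under it. Its +x face carries the gate, its z is up. Place and yaw vary.
- wheel: Black spoked handwheel, 124 mm over its rim, lying level; origin on its vertical axis at the hub's underside, 188 mm above the table, 75 mm towards chute +x (chute y = 0). Its x axis points to the handle, z up. It turns freely through its slack, 65 to 280 degrees anticlockwise from the start, then drives the screw, which stays where it is left. No springs or detents.
- wheel_handle (a point): Middle of the red handle on the wheel: upright freely revolving sleeve, 24 mm diameter, 55 mm from the wheel axis, 240 mm above the table, 30 mm below its top, 45 mm above the rim. Pushing it round takes about 0.5 N in the slack, a steady 7 to 10 N when driving the screw (half of it fades when held still). More than 70 N between fingers and wheel (grip of both fingers included) strains it.
- gate_edge (a point): Middle of the lower edge of the steel gate plate (138 mm wide) on the chute's +x face; at chute z = 48.0 mm at the start, where it stands 8 mm open. Its fine screw lifts it 1.0 mm for each turn, too little to follow by eye.
- clamp_knob (a point): Centre of the upright orange knob of the clamp lever: cylinder of 20 mm diameter; this point is 207 mm above the table, 20 mm below the knob's top, with 30 mm of knob below it above the lever arm. It runs on an 80 mm circle round clamp_pivot, clear of the wheel.
- clamp_pivot (a point): Fixed point on the clamp lever's vertical pivot axis, at the height of clamp_knob.
- clamp (a joint): Clamp lever angle: 0 as at the start (the arm points from the pivot to chute -x), growing anticlockwise seen from above (knob swings towards chute -y) to 1.2 rad at its stop; needs about 3 N at the knob and stays where it is left.
- jar_mid (a point): Middle of a closed green glass jar, 48 mm diameter, 65 mm high, standing on the deck at the chute's +y end. Bystander.
- driver: Screwdriver with a red handle lying on the table in front of the chute. Bystander.
- tray_mid (a point): Middle of a blue plastic tray 100 x 140 x 40 mm on the table. Bystander.

How it is judged (in metres and radians):
On the way, in this order (a step that is already met when the one before it is completed fails the run):
1. the gate is opened one full turn of its screw further (1.0 mm, within 0.11 mm), with the clamp still off (z of gate_edge in the frame of chute between 0.04889 and 0.04911 m and value of joint clamp below 0.2 rad), for 0.3 s.
2. the clamp lever is swung out to its stop (beyond 1.1 rad) (value of joint clamp above 1.1 rad), for 0.2 s.
At the end, for the whole second after the job is handed in: The gate stands 0.89 to 1.11 mm above where it started (one full turn of its screw, within 40 degrees), the clamp lever is at its stop (beyond 1.1 of 1.2 rad), the wheel is still and everything is let go (z of gate_edge in the frame of chute between 0.04889 and 0.04911 m and value of joint clamp above 1.1 rad and angular speed of wheel below 0.1 rad/s); the robot touches nothing.
It fails at once if the gate is run past its setting (lifted more than 1.11 mm) (z of gate_edge in the frame of chute above 0.04911 m).
It fails at once if the wheel is strained: more than 70 N of contact between fingers and wheel (contact force between the fingers and wheel above 70 N).
It fails at once if jar moved by more than 15 mm (distance of jar_mid from where it was at the start of the episode above 0.015 m).
It fails at once if screwdriver moved by more than 15 mm (distance of driver from where it was at the start of the episode above 0.015 m).
It fails at once if tray moved by more than 15 mm (distance of tray_mid from where it was at the start of the episode above 0.015 m).
It also fails if it takes over 72 s, if anything falls off the work surface, if the arm or the gripper's body presses on something with over 40 N, if the wrist force passes 120 N, or if a joint passes its speed limit or range.

## Robot

A 6-joint arm with a two-finger parallel gripper is mounted at the origin on the work surface. World frame = base frame: x ahead of the robot, y to its left, z up, the work surface at z = 0. Lengths are in mm, angles in rad, forces in N, time in s.
With the tool pointing down it reaches from about 350 to 975 mm from the base axis. Payload 7.1 kg.
Tool frame: the origin (TCP) lies between the finger pads; the fingertips stand 19 mm ahead of it and the grasp point (between the pads) is the TCP; y points along the fingers, z is the direction in which the jaws open and shut, and the axes are right-handed (so a half turn about y gives the same grasp; the last joint's range is limited). The gripper opens to 88 mm and grips with 3 to 60 N. Pads are 20 mm wide; open, the fingers measure 115 mm over their backs; the gripper's body (75 mm by 178 mm) begins 61 mm behind the grasp point.
Start: joints at [-1.175, 0.423, 1.63, -0, 1.089, -0.019], TCP at [251.894, -571.974, 211.175] pointing down, gripper open.
Joint ranges: [-3, 3], [-0.9, 2.11], [0.09, 2.58], [-1.31, 4.45], [0.11, 2.69], [-2.54, 2.54]. Speed limits (rad/s): [2.39, 2.39, 3.01, 3.14, 3.14, 3.14].

## Interface

Orientations are given as a rotation vector (axis times angle).
In Python, from workcell import ctrl gives the robot as it stands.
- The arm moves only by the tool servo_tool, never from a script. Its argument "moves" is text: rows parted by semicolons, each of 6 numbers parted by spaces: the shift along the world's x, y, z in m, then the turn, a rotation vector about the world's x, y, z in degrees. A call has 1 to 8 rows; each row is the pose to reach, as a shift and turn from the pose commanded when the call began; what a row does not reach only later rows make up. A row lasts 1/8 s, in which the tool goes at most 62.5 mm and 10.7 degrees, less where a joint would pass 70% of its speed; a pose out of reach is approached as far as the arm can. A call with a gripper value outside its range is refused whole. "hand" is the closure in counts, from 0 (fully open) to 255 (shut), set as the call begins (left out, the last holds). The fingers move at their own pace and stop on an object; the grip force is fixed at half the most. Time passes only in rows, so rows that repeat a pose let the fingers close. It gives the time, the measured TCP pose, the force and the opening at its end, in the units of the state.
- ctrl.get_obs(): the state, without advancing time (a new reading comes with each control period).
- ctrl.get_image(name): name is "side" or "top"; returns a dict with "pixels" (384x512x3 uint8, red, green, blue), "depth" (384x512 float32, mm along the optical axis (not along the pixel's ray), 0 where there is no reading), "vertical_fov" (degrees; the focal length in pixels is half the picture's height over the tangent of half this angle, whatever the lens; pixels are square), "cx", "cy" (the principal point, pixels), "k1" (the pictures are not rectified: a ray, as slopes to the right and down, at radius r is drawn at 1 + k1 r^2 times it, then the intrinsics apply), "xyz" and "attitude" of the camera in the world. Camera axes: x right, y up, looking along -z (the intrinsics and any distortion apply to the point x, -y, -z); pixel columns grow to the right and rows downward; lengths in mm; the calibration is good to about 2 mm. A picture is of the moment at which its call begins.
- ctrl.close_job(): hands the job in, once; it reports no verdict.
The state is a dict: "t": time; "qpos": joint angles; "qvel": joint speeds; "joint_torque": joint torques, N m; "ee_pos": TCP position; "orientation": TCP orientation; "ft_force": force on the tool from outside, world axes, zero at the start; "moment": the same for the moment, N m; "width": finger opening in mm.
Only numpy, scipy, OpenCV 4.12 (cv2) and the standard library are available. Lean on these libraries where they do the work, as an engineer would, in place of code of your own. Each camera call takes 0.05 s, during which the arm holds its last target.

## Working session

There is one attempt and no reset: what is moved stays moved. The work goes in short steps, Python scripts to look and compute and a tool call to move; the robot and the scene stay as the last step left them, time stands still between calls to the robot, and variables do not carry over. Pictures are saved under pics/ and viewed, and the job is handed in when it is done.

Besides the shell and the picture viewer there is one more tool, called after "Emit:" as name(argument=value, ...), one argument or row to a line, values as JSON. servo_tool: Moves the arm, as the interface text tells. Its arguments: {"type":"object","properties":{"moves":{"type":"string"},"hand":{"type":"number"}},"required":["moves"]}

```bash
ls; mkdir -p pics
cat > h.py <<'E'
import numpy as np, cv2
from workcell import ctrl
from scipy.spatial.transform import Rotation as R
def snap(n,f):
    im=ctrl.get_image(n); cv2.imwrite('pics/'+f+'.png',im['pixels'][:,:,::-1]); np.savez('pics/'+f+'.npz',**{k:np.array(v) for k,v in im.items()}); return im
def att(im):
    a=np.array(im['attitude'],float)
    if a.shape==(3,3): return a
    return (R.from_rotvec(a) if a.size==3 else R.from_quat(a)).as_matrix()
def K(im):
    h=im['pixels'].shape[0]; f=h/2/np.tan(np.radians(float(im['vertical_fov']))/2)
    return np.array([[f,0,float(im['cx'])],[0,f,float(im['cy'])],[0,0,1]]), np.array([float(im['k1']),0,0,0])
def cloud(im):
    h,w=im['depth'].shape; k,d=K(im)
    u,v=np.meshgrid(np.arange(w),np.arange(h))
    p=cv2.undistortPoints(np.stack([u.ravel(),v.ravel()],1).astype(float)[:,None],k,d)[:,0]
    z=im['depth'].ravel().astype(float)
    c=np.stack([p[:,0]*z,-p[:,1]*z,-z],1)
    P=c@att(im).T+np.array(im['xyz'])
    P[z==0]=np.nan
    return P.reshape(h,w,3)
def proj(im,P):
    k,d=K(im); c=(np.atleast_2d(P)-np.array(im['xyz']))@att(im); c=c*[1,-1,-1]
    return cv2.projectPoints(c[:,None],np.zeros(3),np.zeros(3),k,d)[0][:,0]
E
python3 - <<'E'
from h import *
print(ctrl.get_obs())
for n in('side','top'):
    im=snap(n,n+'0'); print({k:v for k,v in im.items() if k not in('pixels','depth')})
E
```

```text
pics
{'t': 0.0, 'qpos': array([-1.17501845e+00,  4.23816784e-01,  1.63066547e+00,  2.57715969e-05,
        1.08856255e+00, -1.89950313e-02]), 'qvel': array([ 0.0008626 , -0.00103618, -0.00042571,  0.0008085 ,  0.00039862,
       -0.00163966]), 'joint_torque': array([ 1.09243166e-05, -5.44625652e+01, -2.73665339e+01,  6.44508144e-02,
        2.28494470e-02, -1.13855617e-04]), 'ee_pos': array([ 251.68576316, -571.48499307,  210.42634753]), 'orientation': array([-0.41958631,  1.99442924, -1.99151539]), 'ft_force': array([-0.21176622,  0.11661468, -0.49008132]), 'moment': array([-0.00479442,  0.00856085, -0.01120786]), 'width': 87.60036069603535}
{'vertical_fov': 47.4389712851982, 'cx': 254.42177834814606, 'cy': 193.88448073063438, 'k1': -0.09668315496559152, 'xyz': array([275.74517228, 860.64018061, 774.38633973]), 'attitude': array([ 0.19549033, -1.38523016, -2.58129275])}
{'vertical_fov': 42.23058250391749, 'cx': 260.5579304726707, 'cy': 194.02029732865566, 'k1': -0.010917923745649444, 'xyz': array([ 311.97867656,  -65.71710424, 1749.99506845]), 'attitude': array([ 0.09148676, -0.11104078, -1.56869957])}
```

View pics/side0.png

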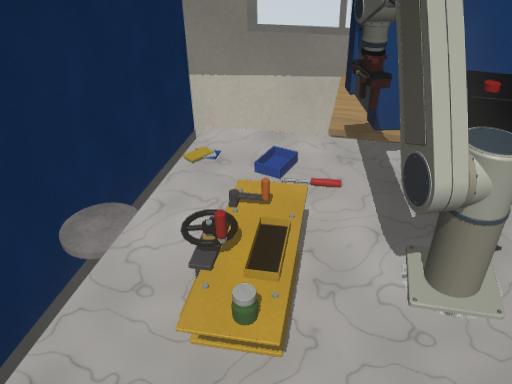

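View pics/top0.png

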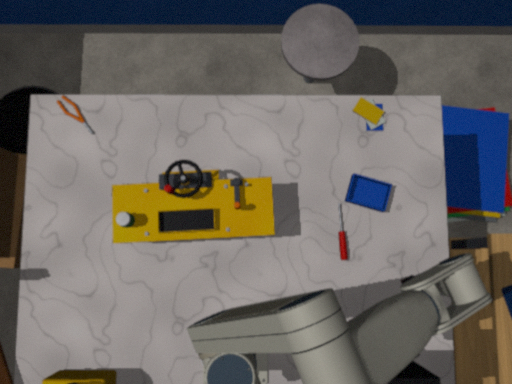

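The side view shows the wheel near (210,228), its red handle at (220,224), the orange knob at (265,188) and the jar at (244,303). The top view shows the wheel at (183,178), the handle at (168,188), the knob at (237,204), and chute +x pointing up in the picture. Next I'll measure these.

```bash
cat > m.py <<'E'
from h import *
import sys
for n in('side','top'):
    im=dict(np.load(f'pics/{n}0.npz')); P=cloud(im); hsv=cv2.cvtColor(im['pixels'],cv2.COLOR_RGB2HSV)
    H,S,V=[hsv[...,i].astype(int) for i in range(3)]
    X,Y,Z=[P[...,i] for i in range(3)]
    inn=(X>350)&(X<850)&(Y>-250)&(Y<450)
    red=((H<4)|(H>174))&(S>150)&inn&(Z>180)&(Z<300)
    org=(H>=5)&(H<17)&(S>150)&inn&(Z>170)&(Z<260)
    blk=(V<80)&inn&(Z>170)&(Z<225)
    grn=(H>50)&(H<90)&(S>60)&inn&(Z>120)
    yel=(H>18)&(H<30)&(S>150)&inn&(abs(Z-150)<10)
    for k,m in dict(red=red,org=org,blk=blk,grn=grn,yel=yel).items():
        if m.sum()<3: print(n,k,m.sum());continue
        p=P[m]; print(n,k,m.sum(),'mean',p.mean(0).round(1),'med',np.median(p,0).round(1),'min',np.percentile(p,2,axis=0).round(1),'max',np.percentile(p,98,axis=0).round(1))
    if yel.sum()>50:
        r=cv2.minAreaRect(P[yel][:,:2].astype(np.float32)); print('rect',r)
        print(cv2.boxPoints(r))
    im2=cv2.resize(im['pixels'][130:260,90:290] if n=='top' else im['pixels'][150:350,150:350],None,fx=3.5 if n=='top' else 2.8,fy=3.5 if n=='top' else 2.8,interpolation=cv2.INTER_CUBIC)
    cv2.imwrite(f'pics/{n}0z.png',im2[:,:,::-1])
E
python3 m.py
```

```text
side red 267 mean [520.7 204.6 246.6] med [520.5 206.  249.3] min [511.4 194.1 212. ] max [530.7 209.1 270.2]
side org 169 mean [477.3   8.2 204.3] med [475.5  -2.7 204.6] min [467.5 -11.6 175.5] max [511.4 200.1 229.3]
side blk 1134 mean [550.1 154.8 196.2] med [556.2 170.7 200.5] min [413.4  -7.  172.4] max [615.8 354.8 208.5]
side grn 86 mean [432.2 361.8 187.9] med [432.1 362.1 187.8] min [419.2 356.2 183. ] max [445.4 366.  194.1]
side yel 9762 mean [461.6 211.1 149.9] med [472.5 255.2 149.8] min [ 369.6 -102.3  146.6] max [551.1 393.7 154.2]
rect ((468.9433288574219, 136.34596252441406), (191.12109375, 520.2007446289062), 2.8107731342315674)
[[ 360.74304  391.44736]
 [ 386.25244 -128.12753]
 [ 577.1436  -118.75543]
 [ 551.6342   400.81946]]
top red 56 mean [523.5 193.4 256.8] med [522.6 192.1 265.6] min [513.3 184.6 202.8] max [543.8 208.7 271.8]
top org 38 mean [486.5  21.9 219.6] med [478.6  -9.3 225.6] min [468.7 -18.4 179.1] max [537.1 189.8 231.9]
top blk 736 mean [550.2 139.9 197.4] med [553.7 148.9 200.9] min [422.4 -13.7 172.4] max [617.7 326.6 210.9]
top grn 25 mean [460.3 258.4 180.1] med [436.  320.9 186. ] min [418.1 102.2 147.5] max [584.9 329.8 204.9]
top yel 6896 mean [467.2 124.1 149.6] med [474.  101.  149.5] min [ 374.1 -116.3  142.3] max [561.9 383.6 157.1]
rect ((480.673583984375, 134.2461700439453), (213.42874145507812, 518.20703125), 2.9325389862060547)
[[ 360.8432   387.55084]
 [ 387.35474 -129.97757]
 [ 600.50397 -119.0585 ]
 [ 573.99243  398.4699 ]]
```

View pics/top0z.png

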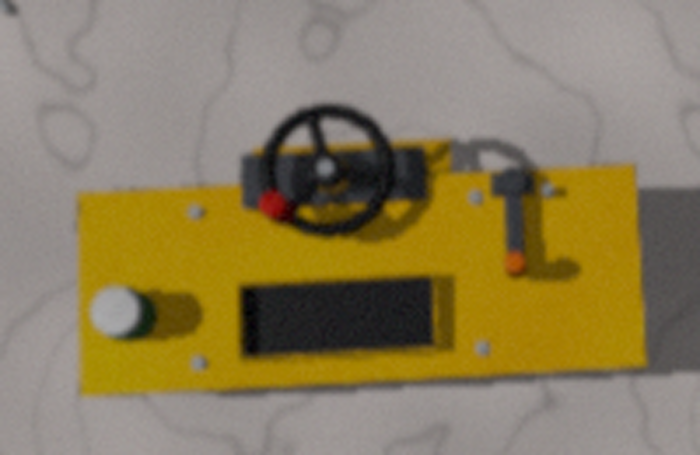

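View pics/side0z.png

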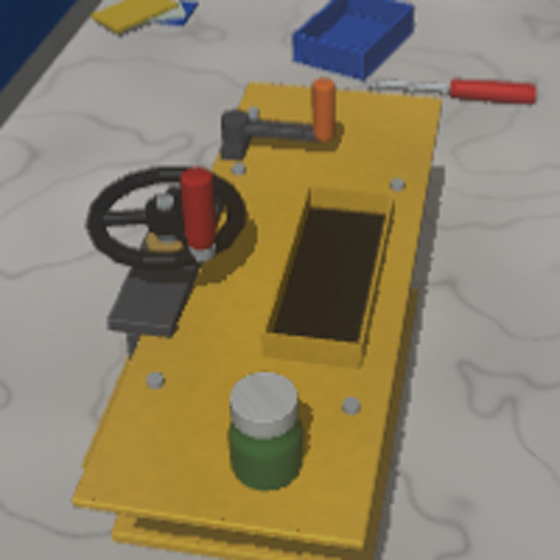

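```bash
cat > f.py <<'E'
from h import *
from scipy.optimize import least_squares
for n in('side','top'):
    im=dict(np.load(f'pics/{n}0.npz')); P=cloud(im); hsv=cv2.cvtColor(im['pixels'],cv2.COLOR_RGB2HSV)
    H,S,V=[hsv[...,i].astype(int) for i in range(3)]
    c=np.array([543,160.]); r=np.hypot(P[...,0]-c[0],P[...,1]-c[1])
    m=(V<90)&(r>45)&(r<72)&(P[...,2]>180)&(P[...,2]<212)
    p=P[m]
    s=least_squares(lambda q:np.hypot(p[:,0]-q[0],p[:,1]-q[1])-56,[*c],loss='soft_l1')
    s3=least_squares(lambda q:np.hypot(p[:,0]-q[0],p[:,1]-q[1])-q[2],[*c,56],loss='soft_l1')
    print(n,m.sum(),s.x,s3.x,np.median(p[:,2]))
    def cyl(m,rad,lab,x0):
        p=P[m]; cam=np.array(im['xyz'])[:2]
        s=least_squares(lambda q:np.hypot(p[:,0]-q[0],p[:,1]-q[1])-rad,x0,loss='soft_l1')
        # constrained start on far side
        print(n,lab,m.sum(),s.x,s.cost)
    R_=((H<4)|(H>174))&(S>150)&(r<90)
    d=np.array(im['xyz'])[:2]
    if n=='side':
        a=R_&(P[...,2]>218)&(P[...,2]<266); q=np.median(P[a][:,:2],0); u=(q-d)/np.linalg.norm(q-d); cyl(a,12,'handle',q+u*9)
        a=(H>=3)&(H<17)&(S>140)&(P[...,2]>185)&(P[...,2]<222)&(np.hypot(P[...,0]-475,P[...,1]+5)<30); q=np.median(P[a][:,:2],0); u=(q-d)/np.linalg.norm(q-d); cyl(a,10,'knob',q+u*8)
    else:
        a=R_&(P[...,2]>262); print('handle top',P[a].mean(0),a.sum())
        a=(H>=3)&(H<17)&(S>140)&(P[...,2]>218)&(np.hypot(P[...,0]-475,P[...,1]+5)<30); print('knob top',P[a].mean(0),a.sum())
    a=(V<90)&(np.hypot(P[...,0]-556,P[...,1])<35)&(P[...,2]>170); print('pivot',n,np.nanmean(P[a],0),a.sum(),np.percentile(P[a],[2,98],axis=0))
    L=(hsv[...,1]<60)&(np.hypot(P[...,0]-432,P[...,1]-350)<40)&(P[...,2]>205); print('jar lid',P[L].mean(0),L.sum())
    print(proj(im,[[542.9,160,200]]))
E
python3 f.py
```

```text
side 450 [556.22544395 162.18195028] [557.11288212 162.66475554  55.23642392] 201.40968121527868
side handle 192 [523.00755435 195.87971625] 68.69990862842343
side knob 102 [477.6426155 -11.0439833] 59.17989998478751
pivot side [ 5.47275036e+02 -5.16155458e-01  1.79082507e+02] 126 [[523.03202025  -9.95520863 171.07235612]
 [566.87770024   7.28702922 185.70746157]]
jar lid [434.07830725 346.74278072 213.24035255] 414
[[217.84481384 226.77104275]]
top 274 [556.08529886 158.88193035] [557.27807179 158.4646656   54.65781558] 202.7388761138635
handle top [522.83784429 194.28522746 267.21544642] 38
knob top [476.08486168 -12.11255397 226.51310746] 27
pivot top [547.11614049  -7.18428426 181.79032039] 79 [[523.88790463 -16.83669655 172.63155433]
 [566.28487763   5.32884684 190.81899184]]
jar lid [434.9332783  340.86546613 214.35980663] 144
[[182.63715555 184.54551451]]
```

```bash
cat > g.py <<'E'
from h import *
from scipy.optimize import least_squares
for n in('side','top'):
    im=dict(np.load(f'pics/{n}0.npz')); P=cloud(im); V=im['pixels'].max(2).astype(int)
    q=np.array([556.,160,195]);
    for it in range(6):
        d=np.hypot(np.hypot(P[...,0]-q[0],P[...,1]-q[1])-55,P[...,2]-q[2])
        m=(V<95)&(d<14)&(P[...,2]>186); p=P[m]
        th=np.degrees(np.arctan2(p[:,1]-q[1],p[:,0]-q[0])); b=np.histogram(th,18,(-180,180))[0]
        w=1/np.sqrt(np.maximum(b[np.clip(((th+180)//20).astype(int),0,17)],3))
        s=least_squares(lambda q:w*(np.hypot(np.hypot(p[:,0]-q[0],p[:,1]-q[1])-55,p[:,2]-q[2])-6.5),q,loss='soft_l1'); q=s.x
    print(n,q,m.sum(),b)
    # image refinement: overlay of the torus centreline
    t=np.linspace(0,2*np.pi,200); o=cv2.resize(im['pixels'],None,fx=4,fy=4,interpolation=cv2.INTER_CUBIC)
    for rr,zz,col in((62,q[2],(0,255,0)),(48,q[2],(0,255,255))):
        u=proj(im,np.stack([q[0]+rr*np.cos(t),q[1]+rr*np.sin(t),0*t+zz],1))
        cv2.polylines(o,[np.int32(u*4+2)],True,col,1)
    for c,col in(((523,195.5),(255,255,255)),((477,-11.5),(255,255,255))):
        rad,zs=(12,(212,270)) if c[0]>500 else (10,(177,227))
        for zz in zs:
            u=proj(im,np.stack([c[0]+rad*np.cos(t),c[1]+rad*np.sin(t),0*t+zz],1)); cv2.polylines(o,[np.int32(u*4+2)],True,col,1)
    a,bb=(4*130,4*120) if n=='top' else (4*160,4*160)
    cv2.imwrite(f'pics/{n}_ov.png',o[a:a+480,bb:bb+640,::-1])
E
python3 g.py
```

```text
side [563.05101904 159.55560835 197.81832937] 683 [38 32 26  6  9 39 43 42 35 35 51 43 50 60 61 33 34 46]
top [561.27407883 159.55761822 198.5228297 ] 422 [23 27 28 30 31 26 24 24 23 33 26 25 25 28 13  0 17 19]
```

View pics/top_ov.png

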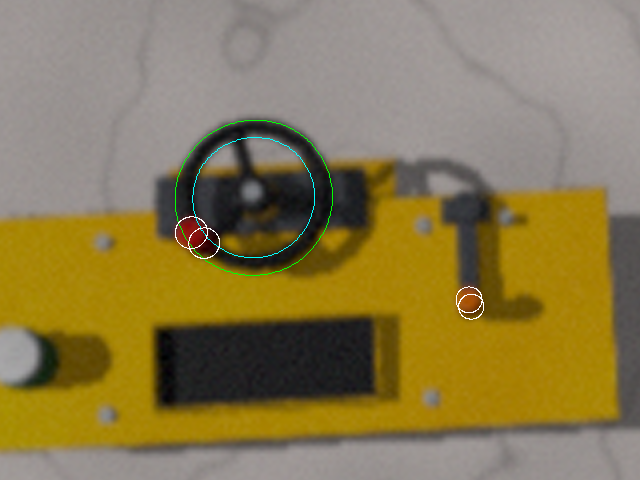

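View pics/side_ov.png

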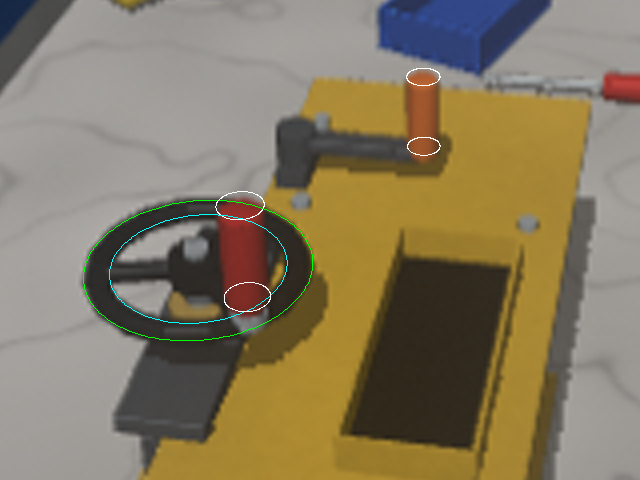

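Run:
```python
from h import *
o=ctrl.get_obs(); M=R.from_rotvec(o['orientation']).as_matrix(); print(M.round(3), np.degrees(np.arctan2(M[1,2],M[0,2])), np.degrees(o['qpos']))
```

```text
[[-0.915 -0.001  0.403]
 [-0.403  0.001 -0.915]
 [-0.    -1.    -0.001]] -66.23365588871717 [-6.73229183e+01  2.42813810e+01  9.34294728e+01  7.14001234e-04
  6.23722997e+01 -1.08959235e+00]
```

Emit:
servo_tool(
  moves="0.019 0.055 0.03 0 0 -3.5; 0.038 0.11 0.06 0 0 -7; 0.058 0.165 0.09 0 0 -10.5; 0.077 0.22 0.12 0 0 -14; 0.096 0.275 0.12 0 0 -17.5; 0.116 0.329 0.12 0 0 -21; 0.135 0.384 0.12 0 0 -24.5; 0.154 0.439 0.12 0 0 -28",
  hand=0,
)

```text
t: 1.1
ee_pos: [406.0, -131.0, 331.2]
orientation: [-0.083, -2.183, 2.183]
ft_force: [1.3, -0.8, 0.4]
width: 87.8
```

Emit:
servo_tool(
  moves="0.019 0.055 0 0 0 -3.5; 0.038 0.11 0 0 0 -7; 0.058 0.165 0 0 0 -10.5; 0.077 0.22 0 0 0 -14; 0.096 0.275 0 0 0 -17.5; 0.115 0.329 0 0 0 -20.8; 0.115 0.329 0 0 0 -20.8",
)

```text
t: 1.98
ee_pos: [521.3, 199.1, 330.3]
orientation: [-0.435, -1.981, 1.981]
ft_force: [0.3, -0.6, 0.5]
width: 87.5
```

```bash
cat > s.py <<'E'
from h import *
def st():
    o=ctrl.get_obs(); M=R.from_rotvec(o['orientation']).as_matrix(); d=o['ee_pos'][:2]-[562,160]
    print('t',round(o['t'],2),'p',o['ee_pos'].round(1),'yaw',round(np.degrees(np.arctan2(M[1,2],M[0,2])),1),'ydn',M[:,1].round(3),'q1,6',np.degrees(o['qpos'][[0,5]]).round(1),'F',o['ft_force'].round(1),'M',o['moment'].round(2),'w',round(o['width'],1),'phi',round(np.degrees(np.arctan2(d[1],d[0]))%360,1),'r',np.hypot(*d).round(1))
if __name__=='__main__': st()
E
python3 s.py; python3 -c "
from h import *
snap('side','side1');snap('top','top1')"
```

```text
t 1.98 p [521.3 199.1 330.3] yaw -114.8 ydn [-0.001  0.    -1.   ] q1,6 [ 19.7 134.5] F [ 0.3 -0.6  0.5] M [ 0.07  0.02 -0.04] w 87.5 phi 136.2 r 56.5
```

View pics/side1.png

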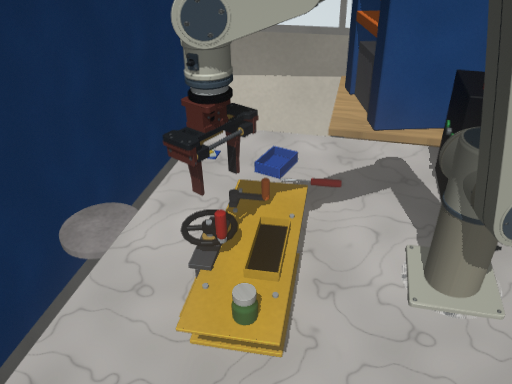

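Run:
```python
from h import *
im=dict(np.load('pics/side1.npz'))
u=np.array([np.cos(np.radians(-114.8)),np.sin(np.radians(-114.8)),0]);c=np.array([521.3,199.1,311.3])
print(proj(im,[c,c+u*50,c-u*50,[521.3,197,270],[521,197,212]]))
```

```text
[[218.42991237 194.6295304 ]
 [235.40651589 183.60823661]
 [200.14359554 206.51166984]
 [220.11236251 211.42304792]
 [222.04354363 234.34009195]]
```

Run:
```python
from h import *
im=dict(np.load('pics/side1.npz'));P=cloud(im)
for u,v in((196,191),(197,187),(198,180),(235,173),(235,168)): print(u,v,P[v,u].round(1),im['pixels'][v,u])
m=(P[...,2]>270)&(np.hypot(P[...,0]-521,P[...,1]-199)<75)&(P[...,2]<420)
print(np.percentile(P[m],[0,1,5],axis=0).round(1)[:,2])
o=im['pixels'][120:260,140:300]; cv2.imwrite('pics/z.png',cv2.resize(o,None,fx=4,fy=4,interpolation=cv2.INTER_CUBIC)[:,:,::-1])
```

```text
196 191 [546.1 246.8 346.6] [73 48 44]
197 187 [543.  247.5 356. ] [70 46 43]
198 180 [538.1 251.  373.5] [67 42 39]
235 173 [ 670.7 -384.2    2.4] [109 107 105]
235 168 [497.1 161.4 352. ] [41 39 39]
[270.  270.6 345.2]
```

View pics/z.png

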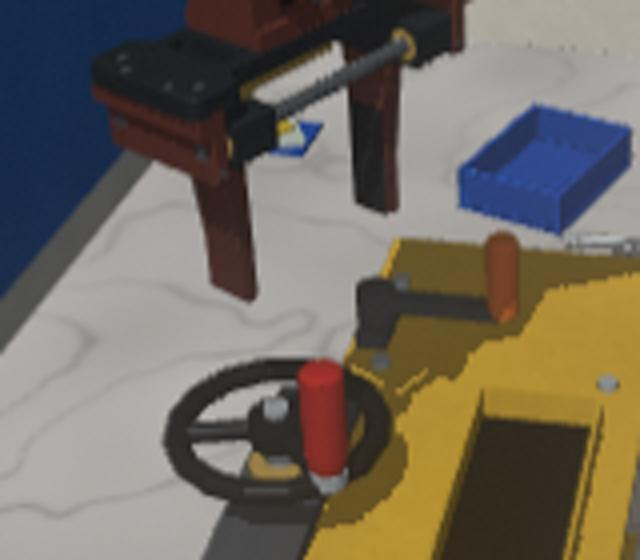

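Run:
```python
from h import *
im=ctrl.get_image('side');P=cloud(im)
for v in range(150,200,3): print(v,[ (P[v,u].round(0).tolist()) for u in (194,198,202)])
im=ctrl.get_image('top');P=cloud(im)
m=(np.hypot(P[...,0]-521,P[...,1]-199)<90)&(P[...,2]>220)
print(ctrl.get_obs()['ee_pos'])
```

```text
150 [[525.0, 284.0, 451.0], [523.0, 273.0, 446.0], [519.0, 267.0, 443.0]]
153 [[526.0, 284.0, 446.0], [524.0, 272.0, 440.0], [519.0, 266.0, 437.0]]
156 [[527.0, 283.0, 440.0], [523.0, 276.0, 436.0], [518.0, 271.0, 434.0]]
159 [[528.0, 282.0, 433.0], [525.0, 272.0, 429.0], [520.0, 268.0, 427.0]]
162 [[529.0, 282.0, 428.0], [523.0, 279.0, 427.0], [531.0, 242.0, 406.0]]
165 [[543.0, 250.0, 403.0], [536.0, 250.0, 404.0], [530.0, 245.0, 401.0]]
168 [[545.0, 246.0, 394.0], [535.0, 252.0, 399.0], [532.0, 242.0, 394.0]]
171 [[545.0, 248.0, 390.0], [536.0, 252.0, 393.0], [532.0, 243.0, 388.0]]
174 [[547.0, 245.0, 381.0], [537.0, 252.0, 387.0], [532.0, 244.0, 382.0]]
177 [[548.0, 244.0, 374.0], [538.0, 249.0, 378.0], [532.0, 247.0, 378.0]]
180 [[551.0, 240.0, 365.0], [540.0, 247.0, 371.0], [533.0, 245.0, 371.0]]
183 [[551.0, 241.0, 359.0], [541.0, 245.0, 363.0], [533.0, 246.0, 365.0]]
186 [[552.0, 241.0, 353.0], [542.0, 244.0, 356.0], [533.0, 247.0, 359.0]]
189 [[553.0, 240.0, 346.0], [542.0, 246.0, 351.0], [533.0, 249.0, 354.0]]
192 [[768.0, -240.0, 3.0], [756.0, -244.0, 1.0], [534.0, 247.0, 346.0]]
195 [[762.0, -224.0, 2.0], [749.0, -225.0, 3.0], [nan, nan, nan]]
198 [[757.0, -210.0, -0.0], [744.0, -213.0, -0.0], [731.0, -214.0, 1.0]]
[520.36769197 194.96282123 330.92682708]
```

View pics/top1.png

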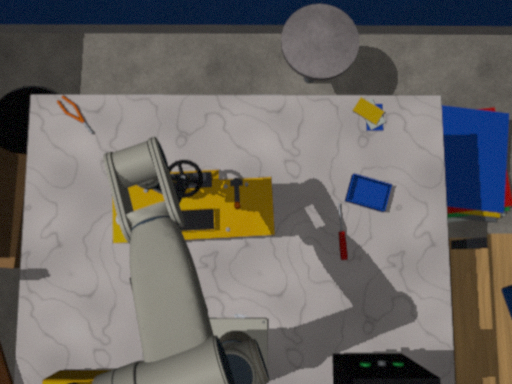

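Run:
```python
from h import *
im=dict(np.load('pics/side0.npz'));P=cloud(im)
for v in range(56,136,4): print(v,[ (P[v,u].round(0).tolist()) for u in (362,374,378)])
cv2.imwrite('pics/z.png',cv2.resize(im['pixels'][0:150,330:480],None,fx=4,fy=4)[:,:,::-1])
```

```text
56 [[290.0, -1292.0, 178.0], [249.0, -529.0, 392.0], [237.0, -529.0, 393.0]]
60 [[285.0, -639.0, 346.0], [247.0, -530.0, 379.0], [235.0, -534.0, 379.0]]
64 [[283.0, -593.0, 346.0], [246.0, -536.0, 365.0], [234.0, -535.0, 366.0]]
68 [[nan, nan, nan], [244.0, -532.0, 353.0], [232.0, -533.0, 354.0]]
72 [[280.0, -609.0, 314.0], [243.0, -521.0, 344.0], [230.0, -537.0, 340.0]]
76 [[279.0, -553.0, 318.0], [243.0, -479.0, 345.0], [231.0, -482.0, 345.0]]
80 [[277.0, -611.0, 286.0], [241.0, -483.0, 331.0], [229.0, -485.0, 331.0]]
84 [[276.0, -609.0, 272.0], [240.0, -489.0, 316.0], [227.0, -495.0, 315.0]]
88 [[275.0, -612.0, 257.0], [238.0, -483.0, 305.0], [226.0, -493.0, 303.0]]
92 [[273.0, -609.0, 244.0], [236.0, -512.0, 282.0], [223.0, -518.0, 281.0]]
96 [[272.0, -607.0, 230.0], [234.0, -519.0, 266.0], [205.0, -942.0, 112.0]]
100 [[268.0, -1233.0, -22.0], [233.0, -518.0, 253.0], [203.0, -949.0, 92.0]]
104 [[266.0, -1230.0, -41.0], [231.0, -528.0, 236.0], [200.0, -948.0, 75.0]]
108 [[264.0, -1190.0, -46.0], [214.0, -978.0, 43.0], [198.0, -946.0, 57.0]]
112 [[262.0, -1142.0, -47.0], [212.0, -972.0, 27.0], [196.0, -949.0, 38.0]]
116 [[260.0, -1090.0, -46.0], [210.0, -958.0, 14.0], [194.0, -945.0, 21.0]]
120 [[258.0, -1054.0, -51.0], [208.0, -962.0, -6.0], [192.0, -945.0, 3.0]]
124 [[257.0, -1006.0, -49.0], [206.0, -955.0, -21.0], [189.0, -946.0, -16.0]]
128 [[255.0, -971.0, -53.0], [204.0, -946.0, -36.0], [187.0, -946.0, -35.0]]
132 [[253.0, -925.0, -51.0], [202.0, -929.0, -48.0], [185.0, -936.0, -49.0]]
```

View pics/z.png

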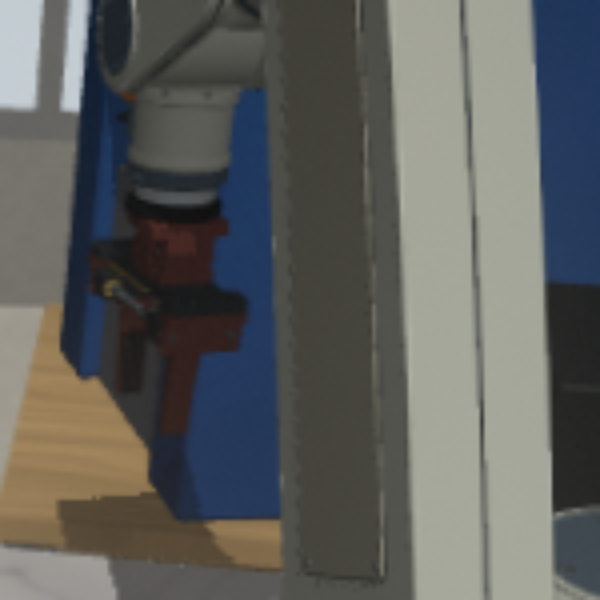

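The image puts the fingertips about 33 mm higher, relative to the reported TCP, than stated, and the side0 picture shows the same. At a TCP height of about 230, both readings overlap the handle and clear the rim, so I'll descend to that with the jaws open.

Emit:
servo_tool(
  moves="0 0 -0.025 0 0 0; 0 0 -0.05 0 0 0; 0 0 -0.075 0 0 0; 0 0 -0.1 0 0 0; 0 0 -0.1 0 0 0",
)

```text
t: 2.8
ee_pos: [519.6, 194.2, 229.9]
orientation: [-0.438, -1.975, 1.979]
ft_force: [0.6, 0.5, 0.4]
width: 87.5
```

```bash
python3 s.py; python3 -c "
from h import *
im=snap('side','side2')
P=cloud(im); print('wz',P[235,215:226].round(0).tolist()[::5])
cv2.imwrite('pics/z2.png',cv2.resize(im['pixels'][120:270,140:300],None,fx=4,fy=4,interpolation=cv2.INTER_CUBIC)[:,:,::-1])"
```

```text
t 2.8 p [519.6 194.2 229.9] yaw -115.1 ydn [-0.003 -0.001 -1.   ] q1,6 [ 19.3 134.4] F [0.6 0.5 0.4] M [0.1  0.02 0.  ] w 87.5 phi 141.1 r 54.5
wz [[540.0, 189.0, 201.0], [521.0, 210.0, 220.0], [513.0, 202.0, 216.0]]
```

View pics/z2.png

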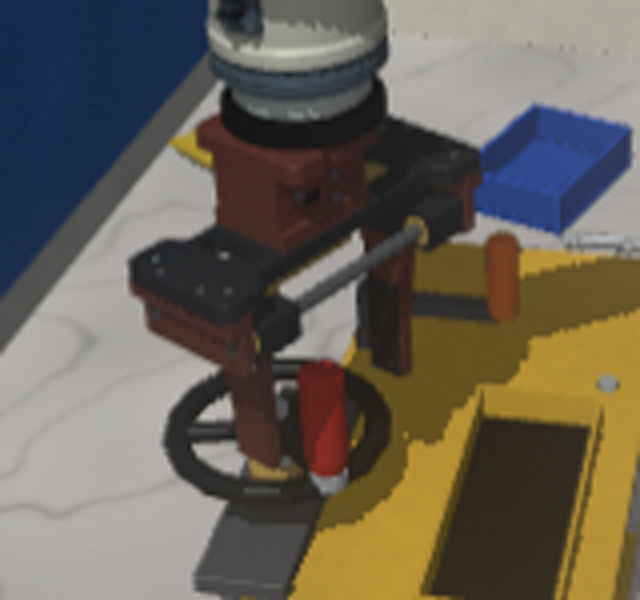

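Run:
```python
from h import *
im=dict(np.load('pics/side2.npz'));P=cloud(im)
for v in range(216,240,3): print(v,[ (u,P[v,u].round(0).tolist()) for u in (198,201,204,207,210)])
for v in range(185,216,4): print(v,[ (u,P[v,u].round(0).tolist()) for u in (232,235,238,241)])
print(proj(im,[[519.6,194.2,243]]),proj(im,[[521.3,197,243]]))
```

```text
216 [(198, [550.0, 242.0, 286.0]), (201, [541.0, 249.0, 293.0]), (204, [535.0, 248.0, 294.0]), (207, [531.0, 243.0, 290.0]), (210, [591.0, 79.0, 163.0])]
219 [(198, [551.0, 240.0, 278.0]), (201, [543.0, 245.0, 283.0]), (204, [535.0, 249.0, 287.0]), (207, [531.0, 244.0, 284.0]), (210, [562.0, 152.0, 212.0])]
222 [(198, [553.0, 238.0, 269.0]), (201, [544.0, 244.0, 274.0]), (204, [536.0, 249.0, 280.0]), (207, [532.0, 245.0, 277.0]), (210, [559.0, 163.0, 213.0])]
225 [(198, [585.0, 168.0, 204.0]), (201, [546.0, 243.0, 266.0]), (204, [537.0, 247.0, 271.0]), (207, [532.0, 245.0, 270.0]), (210, [556.0, 170.0, 210.0])]
228 [(198, [583.0, 174.0, 200.0]), (201, [547.0, 241.0, 258.0]), (204, [540.0, 243.0, 260.0]), (207, [532.0, 247.0, 265.0]), (210, [555.0, 174.0, 205.0])]
231 [(198, [685.0, -52.0, 0.0]), (201, [548.0, 241.0, 250.0]), (204, [540.0, 243.0, 253.0]), (207, [532.0, 247.0, 258.0]), (210, [557.0, 172.0, 195.0])]
234 [(198, [681.0, -39.0, 0.0]), (201, [672.0, -41.0, 0.0]), (204, [541.0, 243.0, 245.0]), (207, [534.0, 245.0, 248.0]), (210, [559.0, 169.0, 184.0])]
237 [(198, [677.0, -28
[... 486 characters left out ...]
9.0, 154.0, 291.0])]
197 [(232, [510.0, 150.0, 275.0]), (235, [503.0, 154.0, 279.0]), (238, [495.0, 158.0, 282.0]), (241, [490.0, 155.0, 281.0])]
201 [(232, [511.0, 149.0, 265.0]), (235, [503.0, 156.0, 270.0]), (238, [495.0, 160.0, 274.0]), (241, [490.0, 154.0, 271.0])]
205 [(232, [555.0, 17.0, 158.0]), (235, [504.0, 153.0, 258.0]), (238, [495.0, 160.0, 264.0]), (241, [490.0, 157.0, 263.0])]
209 [(232, [554.0, 24.0, 151.0]), (235, [504.0, 155.0, 250.0]), (238, [497.0, 156.0, 251.0]), (241, [490.0, 156.0, 252.0])]
213 [(232, [550.0, 38.0, 149.0]), (235, [542.0, 38.0, 150.0]), (238, [534.0, 38.0, 151.0]), (241, [491.0, 156.0, 242.0])]
[[222.18162355 221.58734785]] [[220.96082086 222.29403792]]
```

The fingers straddle the handle: the jaw centre at about (520,195) agrees with the handle estimate. Next, close loosely to form a cage.

Emit:
servo_tool(
  moves="0.001 0.002 0 0 0 0; 0.001 0.002 0 0 0 0; 0.001 0.002 0 0 0 0; 0.001 0.002 0 0 0 0",
  hand=150,
)

```text
t: 3.35
ee_pos: [522.0, 198.1, 231.5]
orientation: [-0.44, -1.98, 1.98]
ft_force: [-1.1, 1.0, -0.5]
width: 51.3
```

```bash
python3 s.py; python3 -c "
from h import *
im=snap('side','side3')
cv2.imwrite('pics/z3.png',cv2.resize(im['pixels'][150:270,160:300],None,fx=4,fy=4,interpolation=cv2.INTER_CUBIC)[:,:,::-1])"
```

```text
t 3.35 p [522.  198.1 231.5] yaw -115.0 ydn [ 0.  0. -1.] q1,6 [ 19.6 134.6] F [-1.1  1.  -0.5] M [0.04 0.01 0.03] w 51.3 phi 136.4 r 55.3
```

View pics/z3.png

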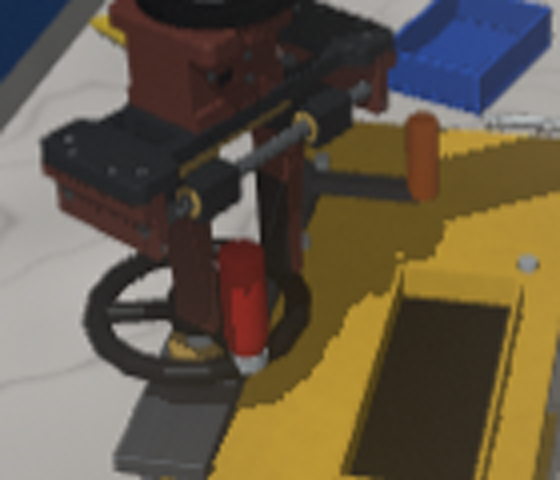

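Emit:
servo_tool(
  moves="0 0 0 0 0 0; 0 0 0 0 0 0; 0 0 0 0 0 0",
  hand=155,
)

```text
t: 3.78
ee_pos: [521.9, 198.0, 231.1]
orientation: [-0.439, -1.98, 1.98]
ft_force: [-0.4, 0.3, 0.5]
width: 34.7
```

```bash
python3 s.py
```

```text
t 3.77 p [521.9 198.  231.1] yaw -115.0 ydn [-0.  0. -1.] q1,6 [ 19.6 134.6] F [-0.4  0.3  0.5] M [ 0.07  0.02 -0.01] w 34.7 phi 136.5 r 55.3
```

```bash
cat > rows.py <<'E'
import sys,numpy as np
# rows.py phi_now step n yawratio
a,st,n,k=map(float,sys.argv[1:5]); C=np.array([562,160.]); r=55.
def p(f): f=np.radians(f); return C+r*np.array([np.cos(f),np.sin(f)])
print('; '.join('%.4f %.4f 0 0 0 %.1f'%(*((p(a+st*i)-p(a))/1000),k*st*i) for i in range(1,int(n)+1)),' ->',a+st*int(n))
E
python3 rows.py 136.5 8 8 0.9
```

```text
-0.0049 -0.0059 0 0 0 7.2; -0.0089 -0.0125 0 0 0 14.4; -0.0119 -0.0195 0 0 0 21.6; -0.0140 -0.0269 0 0 0 28.8; -0.0150 -0.0345 0 0 0 36.0; -0.0149 -0.0422 0 0 0 43.2; -0.0138 -0.0498 0 0 0 50.4; -0.0116 -0.0571 0 0 0 57.6  -> 200.5
```

Emit:
servo_tool(
  moves="-0.005 -0.006 0 0 0 7; -0.009 -0.0125 0 0 0 14.5; -0.012 -0.0195 0 0 0 21.5; -0.014 -0.027 0 0 0 29; -0.015 -0.0345 0 0 0 36; -0.015 -0.042 0 0 0 43; -0.014 -0.05 0 0 0 50.5; -0.0115 -0.057 0 0 0 57.5",
)

```text
t: 4.78
ee_pos: [510.2, 140.9, 231.2]
orientation: [-0.557, 1.898, -1.897]
ft_force: [-0.9, 1.3, 0.6]
width: 34.4
```

```bash
python3 s.py;python3 -c "
from h import *
im=snap('side','side4')
cv2.imwrite('pics/z4.png',cv2.resize(im['pixels'][150:270,160:300],None,fx=4,fy=4,interpolation=cv2.INTER_CUBIC)[:,:,::-1])"; python3 rows.py 200.5 4 3 0.9
```

```text
t 4.78 p [510.2 140.9 231.2] yaw -57.3 ydn [-0.  0. -1.] q1,6 [14.1 71.4] F [-0.9  1.3  0.6] M [0.12 0.07 0.03] w 34.4 phi 200.3 r 55.2
0.0015 -0.0035 0 0 0 3.6; 0.0032 -0.0070 0 0 0 7.2; 0.0051 -0.0103 0 0 0 10.8  -> 212.5
```

View pics/z4.png

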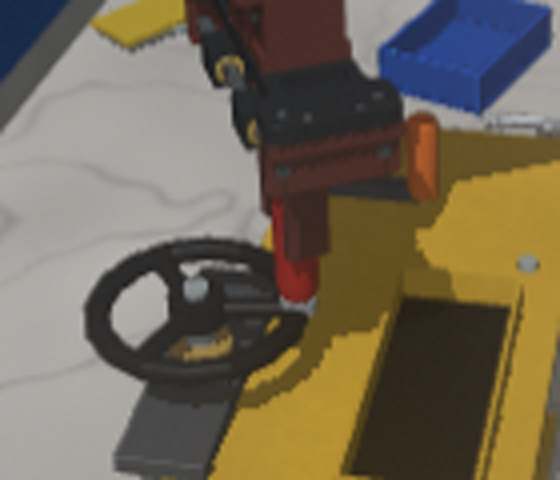

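```bash
for f in 200.5 215.5 230.5 245.5 260.5 275.5 290.5 305.5 320.5 335.5 350.5 365.5 380.5 395.5 410.5; do echo $f; python3 rows.py $f 5 3 0.9; done
```

```text
200.5
0.0019 -0.0044 0 0 0 4.5; 0.0041 -0.0087 0 0 0 9.0; 0.0067 -0.0127 0 0 0 13.5  -> 215.5
215.5
0.0030 -0.0038 0 0 0 4.5; 0.0062 -0.0073 0 0 0 9.0; 0.0098 -0.0105 0 0 0 13.5  -> 230.5
230.5
0.0038 -0.0029 0 0 0 4.5; 0.0079 -0.0054 0 0 0 9.0; 0.0122 -0.0076 0 0 0 13.5  -> 245.5
245.5
0.0044 -0.0018 0 0 0 4.5; 0.0090 -0.0032 0 0 0 9.0; 0.0137 -0.0042 0 0 0 13.5  -> 260.5
260.5
0.0048 -0.0006 0 0 0 4.5; 0.0096 -0.0008 0 0 0 9.0; 0.0143 -0.0005 0 0 0 13.5  -> 275.5
275.5
0.0048 0.0007 0 0 0 4.5; 0.0094 0.0017 0 0 0 9.0; 0.0140 0.0032 0 0 0 13.5  -> 290.5
290.5
0.0044 0.0019 0 0 0 4.5; 0.0087 0.0041 0 0 0 9.0; 0.0127 0.0067 0 0 0 13.5  -> 305.5
305.5
0.0038 0.0030 0 0 0 4.5; 0.0073 0.0062 0 0 0 9.0; 0.0105 0.0098 0 0 0 13.5  -> 320.5
320.5
0.0029 0.0038 0 0 0 4.5; 0.0054 0.0079 0 0 0 9.0; 0.0076 0.0122 0 0 0 13.5  -> 335.5
335.5
0.0018 0.0044 0 0 0 4.5; 0.0032 0.0090 0 0 0 9.0; 0.0042 0.0137 0 0 0 13.5  -> 350.5
350.5
0.0006 0.0048 0 0 0 4.5; 0.0008 0.0096 0 0 0 9.0; 0.0005 0.0143 0 0 0 13.5  -> 365.5
365.5
-0.0007 0.0048 0 0 0 4.5; -0.0017 0.0094 0 0 0 9.0; -0.0032 0.0140 0 0 0 13.5  -> 380.5
380.5
-0.0019 0.0044 0 0 0 4.5; -0.0041 0.0087 0 0 0 9.0; -0.0067 0.0127 0 0 0 13.5  -> 395.5
395.5
-0.0030 0.0038 0 0 0 4.5; -0.0062 0.0073 0 0 0 9.0; -0.0098 0.0105 0 0 0 13.5  -> 410.5
410.5
-0.0038 0.0029 0 0 0 4.5; -0.0079 0.0054 0 0 0 9.0; -0.0122 0.0076 0 0 0 13.5  -> 425.5
```

Emit:
servo_tool(
  moves="0.002 -0.0045 0 0 0 4.5; 0.004 -0.0085 0 0 0 9; 0.0065 -0.0125 0 0 0 13.5",
)

```text
t: 5.2
ee_pos: [516.8, 128.6, 231.2]
orientation: [-0.742, 1.749, -1.748]
ft_force: [-1.4, 0.3, 0.5]
width: 34.3
```

Emit:
servo_tool(
  moves="0.003 -0.004 0 0 0 4.5; 0.006 -0.0075 0 0 0 9; 0.01 -0.0105 0 0 0 13.5",
)

```text
t: 5.58
ee_pos: [526.8, 118.1, 231.2]
orientation: [-0.909, 1.59, -1.589]
ft_force: [-1.5, 0.1, 0.7]
width: 34.5
```

Emit:
servo_tool(
  moves="0.004 -0.003 0 0 0 4.5; 0.008 -0.0055 0 0 0 9; 0.012 -0.0075 0 0 0 13.5",
)

```text
t: 5.95
ee_pos: [538.8, 110.5, 231.1]
orientation: [-1.054, 1.425, -1.424]
ft_force: [-0.4, 0.1, 0.3]
width: 34.9
```

Emit:
servo_tool(
  moves="0.0045 -0.002 0 0 0 4.5; 0.009 -0.003 0 0 0 9; 0.0135 -0.004 0 0 0 13.5",
)

```text
t: 6.32
ee_pos: [552.3, 106.6, 231.1]
orientation: [-1.18, 1.254, -1.254]
ft_force: [-0.7, 0.9, 1.2]
width: 34.2
```

Emit:
servo_tool(
  moves="0.005 -0.0005 0 0 0 4.5; 0.0095 -0.001 0 0 0 9; 0.0145 -0.0005 0 0 0 13.5",
)

```text
t: 6.7
ee_pos: [566.8, 106.0, 231.1]
orientation: [-1.287, 1.08, -1.08]
ft_force: [-0.6, -1.1, 0.3]
width: 34.1
```

Emit:
servo_tool(
  moves="0.005 0.0005 0 0 0 4.5; 0.0095 0.0015 0 0 0 9; 0.014 0.003 0 0 0 13.5",
)

```text
t: 7.08
ee_pos: [578.8, 108.4, 230.7]
orientation: [-1.38, 0.905, -0.9]
ft_force: [-7.6, -4.3, 6.2]
width: 34.5
```

The wheel turned heavy in the last step: 8.7 N opposing the motion, with the TCP at 275–288°. I take the onset as about 281 ± 5°, so the target is about 641° at the trailing finger. Next, drive on.

Emit:
servo_tool(
  moves="0.0045 0.002 0 0 0 4.5; 0.0085 0.004 0 0 0 9; 0.0125 0.0065 0 0 0 13.5",
)

```text
t: 7.45
ee_pos: [591.4, 114.4, 230.9]
orientation: [-1.452, 0.725, -0.72]
ft_force: [-6.5, -5.5, 4.4]
width: 34.3
```

```bash
python3 s.py;python3 -c "
from h import *
im=snap('side','side5')
cv2.imwrite('pics/z5.png',cv2.resize(im['pixels'][130:270,140:300],None,fx=4,fy=4,interpolation=cv2.INTER_CUBIC)[:,:,::-1])"; python3 s.py
```

```text
t 7.45 p [591.4 114.4 230.9] yaw 37.0 ydn [-0.005 -0.003 -1.   ] q1,6 [  9.9 -27.1] F [-6.5 -5.5  4.4] M [-1.05  1.15 -0.01] w 34.3 phi 302.8 r 54.3
t 7.5 p [592.  114.7 230.9] yaw 37.2 ydn [-0.004 -0.002 -1.   ] q1,6 [  9.9 -27.3] F [-5.3 -4.3  4.6] M [-0.93  1.02 -0.03] w 34.4 phi 303.5 r 54.4
```

View pics/z5.png

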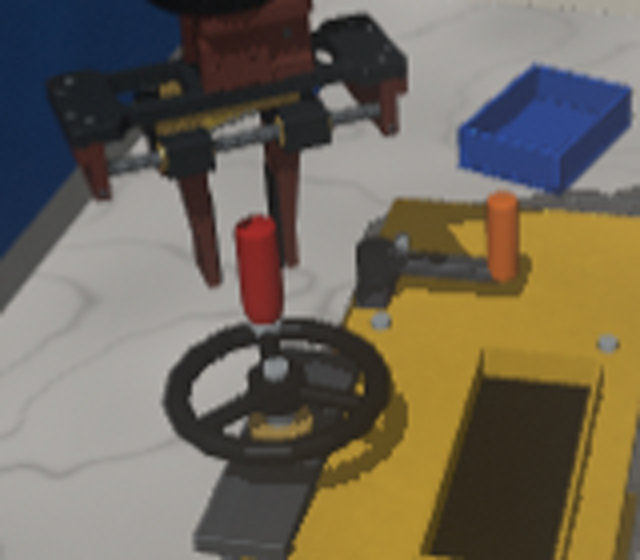

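```bash
cat > hd.py <<'E'
from h import *
import sys
from scipy.optimize import least_squares
im=dict(np.load('pics/%s.npz'%sys.argv[1])); P=cloud(im); hsv=cv2.cvtColor(im['pixels'],cv2.COLOR_RGB2HSV); H,S,V=[hsv[...,i].astype(int) for i in range(3)]
m=((H<4)|(H>174))&(S>190)&(np.hypot(P[...,0]-562,P[...,1]-160)<95)&(P[...,2]>205)&(P[...,2]<280)
p=P[m]; lo=p[p[:,2]<262]; v,u=np.nonzero(m)
print(m.sum(),'u',u.min(),u.max(),'v',v.min(),v.max(),p.mean(0).round(1))
# fit angle on circle by image: red centroid column against projected cylinder axis
best=[]
k=np.argsort
d=np.array(im['xyz'])[:2]
q=np.median(lo[:,:2],0); w=(q-d)/np.linalg.norm(q-d)
s=least_squares(lambda f:(np.hypot(lo[:,0]-562-55*np.cos(f[0]),lo[:,1]-160-55*np.sin(f[0]))-12),[np.arctan2(*(q+9*w-[562,160])[::-1])],loss='soft_l1')
f=s.x[0]; print('fit phi',np.degrees(f)%360, 'free',np.degrees(np.arctan2(*(q+9*w-[562,160])[::-1]))%360,(q+9*w).round(1))
E
python3 hd.py side5; python3 hd.py side0
python3 - <<'E'
from h import *
im=dict(np.load('pics/side5.npz'));
for f in (280,285,290,295,300,305):
    c=np.array([562+55*np.cos(np.radians(f)),160+55*np.sin(np.radians(f))]); print(f,proj(im,[[*c,270],[*c,240],[*c,212]]).round(1).tolist())
P=cloud(im)
for v in (188,192,196,200): print(v,[(u,P[v,u].round(0).tolist()) for u in (188,191,194,209,212,215)])
E
```

```text
7 u 201 205 v 186 188 [585.5 118.8 269.3]
280 [[210.9, 184.6], [211.9, 196.1], [212.8, 206.4]]
285 [[208.7, 184.6], [209.7, 196.1], [210.7, 206.4]]
290 [[206.5, 184.7], [207.6, 196.2], [208.5, 206.5]]
295 [[204.3, 184.9], [205.4, 196.4], [206.4, 206.7]]
300 [[202.1, 185.2], [203.3, 196.7], [204.3, 207.1]]
305 [[199.9, 185.6], [201.1, 197.1], [202.2, 207.5]]
188 [(188, [616.0, 129.0, 270.0]), (191, [605.0, 138.0, 277.0]), (194, [775.0, -259.0, 5.0]), (209, [575.0, 109.0, 263.0]), (212, [568.0, 111.0, 265.0]), (215, [708.0, -277.0, 3.0])]
192 [(188, [621.0, 121.0, 254.0]), (191, [606.0, 138.0, 267.0]), (194, [602.0, 132.0, 263.0]), (209, [576.0, 109.0, 252.0]), (212, [569.0, 108.0, 253.0]), (215, [700.0, -252.0, 4.0])]
196 [(188, [779.0, -216.0, 1.0]), (191, [607.0, 139.0, 256.0]), (194, [602.0, 134.0, 254.0]), (209, [577.0, 110.0, 242.0]), (212, [569.0, 111.0, 244.0]), (215, [695.0, -236.0, -0.0])]
200 [(188, [770.0, -191.0, 3.0]), (191, [608.0, 138.0, 246.0]), (194, [602.0, 137.0, 245.0]), (209, [576.0, 113.0, 234.0]), (212, [697.0, -211.0, 0.0]), (215, [686.0, -210.0, 3.0])]
  return _methods._mean(a, axis=axis, dtype=dtype,
  ret = um.true_divide(
Traceback (most recent call last):
  File "hd.py", line 13, in <module>
    s=least_squares(lambda f:(np.hypot(lo[:,0]-562-55*np.cos(f[0]),lo[:,1]-160-55*np.sin(f[0]))-12),[np.arctan2(*(q+9*w-[562,160])[::-1])],loss='soft_l1')
ValueError: Initial guess is outside of provided bounds
Traceback (most recent call last):
  File "hd.py", line 7, in <module>
    print(m.sum(),'u',u.min(),u.max(),'v',v.min(),v.max(),p.mean(0).round(1))
                      ~~~~~^^
ValueError: zero-size array to reduction operation minimum which has no identity
```

```bash
for f in 305.5 345.5 385.5; do echo $f; python3 rows.py $f 5 8 0.9; done
```

```text
305.5
0.0038 0.0030 0 0 0 4.5; 0.0073 0.0062 0 0 0 9.0; 0.0105 0.0098 0 0 0 13.5; 0.0134 0.0136 0 0 0 18.0; 0.0159 0.0177 0 0 0 22.5; 0.0181 0.0220 0 0 0 27.0; 0.0199 0.0264 0 0 0 31.5; 0.0213 0.0310 0 0 0 36.0  -> 345.5
345.5
0.0010 0.0047 0 0 0 4.5; 0.0016 0.0095 0 0 0 9.0; 0.0017 0.0143 0 0 0 13.5; 0.0015 0.0190 0 0 0 18.0; 0.0008 0.0238 0 0 0 22.5; -0.0002 0.0285 0 0 0 27.0; -0.0017 0.0330 0 0 0 31.5; -0.0036 0.0374 0 0 0 36.0  -> 385.5
385.5
-0.0023 0.0042 0 0 0 4.5; -0.0049 0.0083 0 0 0 9.0; -0.0078 0.0120 0 0 0 13.5; -0.0111 0.0156 0 0 0 18.0; -0.0147 0.0188 0 0 0 22.5; -0.0185 0.0216 0 0 0 27.0; -0.0226 0.0242 0 0 0 31.5; -0.0268 0.0264 0 0 0 36.0  -> 425.5
```

Emit:
servo_tool(
  moves="0.004 0.003 0 0 0 4.5; 0.0075 0.006 0 0 0 9; 0.0105 0.01 0 0 0 13.5; 0.0135 0.0135 0 0 0 18; 0.016 0.0175 0 0 0 22.5; 0.018 0.022 0 0 0 27; 0.02 0.0265 0 0 0 31.5; 0.0215 0.031 0 0 0 36",
)

```text
t: 8.5
ee_pos: [614.2, 144.7, 231.0]
orientation: [-1.562, 0.234, -0.232]
ft_force: [-2.6, -8.2, 3.1]
width: 34.6
```

```bash
python3 s.py
```

```text
t 8.5 p [614.2 144.7 231. ] yaw 73.0 ydn [-0.002 -0.004 -1.   ] q1,6 [ 12.3 -60.6] F [-2.6 -8.2  3.1] M [-1.44  0.34 -0.02] w 34.6 phi 343.6 r 54.4
```

Steady at 8.6 N; continue.

Emit:
servo_tool(
  moves="0.001 0.0045 0 0 0 4.5; 0.0015 0.0095 0 0 0 9; 0.0015 0.0145 0 0 0 13.5; 0.0015 0.019 0 0 0 18; 0.001 0.024 0 0 0 22.5; 0 0.0285 0 0 0 27; -0.0015 0.033 0 0 0 31.5; -0.0035 0.0375 0 0 0 36",
)

```text
t: 9.5
ee_pos: [612.3, 182.2, 231.3]
orientation: [-1.559, -0.261, 0.259]
ft_force: [3.6, -7.4, 0.8]
width: 34.5
```

```bash
python3 s.py
```

```text
t 9.5 p [612.3 182.2 231.3] yaw 109.0 ydn [ 0.002 -0.003 -1.   ] q1,6 [ 15.6 -93.3] F [ 3.6 -7.4  0.8] M [-1.34 -0.7   0.04] w 34.5 phi 23.8 r 55.0
```

Emit:
servo_tool(
  moves="-0.0025 0.004 0 0 0 4.5; -0.005 0.0085 0 0 0 9; -0.008 0.012 0 0 0 13.5; -0.011 0.0155 0 0 0 18; -0.0145 0.019 0 0 0 22.5; -0.0185 0.0215 0 0 0 27; -0.0225 0.024 0 0 0 31.5; -0.027 0.0265 0 0 0 36",
)

```text
t: 10.5
ee_pos: [586.5, 209.6, 231.6]
orientation: [-1.441, -0.752, 0.746]
ft_force: [7.6, -4.3, -1.5]
width: 34.3
```

```bash
python3 s.py; python3 -c "
from h import *
im=snap('side','side6')
cv2.imwrite('pics/z6.png',cv2.resize(im['pixels'][130:270,140:300],None,fx=4,fy=4,interpolation=cv2.INTER_CUBIC)[:,:,::-1])"
```

```text
t 10.5 p [586.5 209.6 231.6] yaw 145.0 ydn [ 0.005 -0.001 -1.   ] q1,6 [  18.7 -126.3] F [ 7.6 -4.3 -1.5] M [-0.65 -1.41 -0.02] w 34.3 phi 63.8 r 55.3
```

View pics/z6.png

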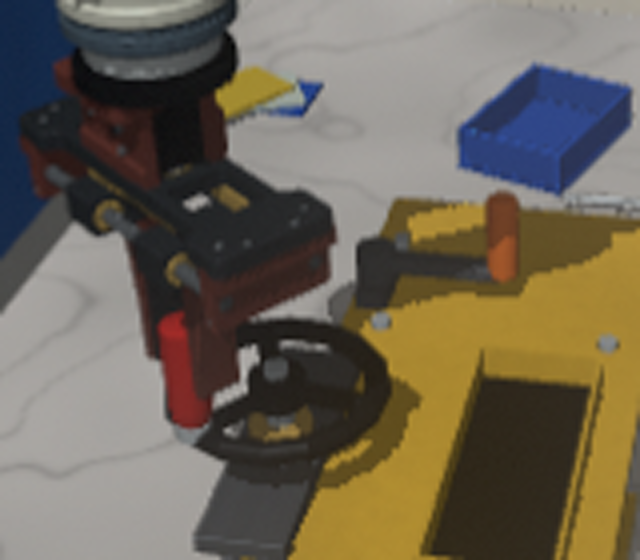

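Regrasp: open the jaws, rise 15 mm with the handle still between them, and unwind the tool by 168°.

Emit:
servo_tool(
  moves="0 0 0 0 0 0; 0 0 0 0 0 0; 0.002 -0.001 0 0 0 0; 0.0035 -0.002 0.005 0 0 0; 0.0035 -0.002 0.015 0 0 0; 0.0035 -0.002 0.015 0 0 -8; 0.0035 -0.002 0.015 0 0 -18; 0.0035 -0.002 0.015 0 0 -28",
  hand=0,
)

```text
t: 11.55
ee_pos: [588.1, 208.6, 247.1]
orientation: [-1.54, -0.365, 0.364]
ft_force: [0.8, -0.3, 0.4]
width: 87.9
```

Emit:
servo_tool(
  moves="0 0 0 0 0 -10; 0 0 0 0 0 -20; 0 0 0 0 0 -30; 0 0 0 0 0 -40; 0 0 0 0 0 -50; 0 0 0 0 0 -60; 0 0 0 0 0 -70; 0 0 0 0 0 -80",
)

```text
t: 12.55
ee_pos: [588.1, 208.6, 247.1]
orientation: [-1.445, 0.726, -0.727]
ft_force: [0.4, 0.4, -1.0]
width: 87.9
```

Emit:
servo_tool(
  moves="0 0 0 0 0 -10; 0 0 0 0 0 -20; 0 0 0 0 0 -30; 0 0 0 0 0 -40; 0 0 0 0 0 -50; 0 0 0 0 0 -60; 0 0 -0.015 0 0 -60; 0 0 -0.015 0 0 -60",
)

```text
t: 13.55
ee_pos: [586.9, 208.2, 229.7]
orientation: [-0.996, 1.498, -1.497]
ft_force: [-0.3, -0.7, -0.7]
width: 87.9
```

```bash
python3 s.py; python3 -c "
from h import *
im=snap('side','side7')
cv2.imwrite('pics/z7.png',cv2.resize(im['pixels'][130:270,140:300],None,fx=4,fy=4,interpolation=cv2.INTER_CUBIC)[:,:,::-1])"
```

```text
t 13.55 p [586.9 208.2 229.7] yaw -22.8 ydn [-0.003 -0.001 -1.   ] q1,6 [18.4 41.3] F [-0.3 -0.7 -0.7] M [-0.01 -0.06  0.06] w 87.9 phi 62.7 r 54.2
```

View pics/z7.png

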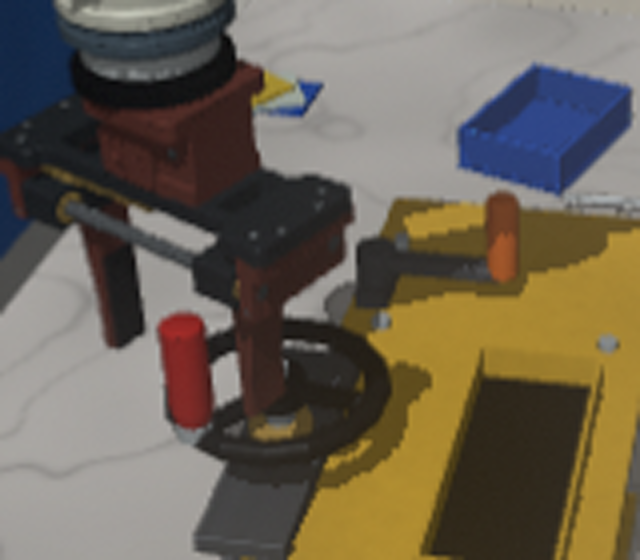

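```bash
cat > ph.py <<'E'
from h import *
import sys
im=dict(np.load('pics/%s.npz'%sys.argv[1])); px=im['pixels'].astype(int)
m=(px[...,0]>110)&(px[...,1]<45)&(px[...,2]<55); m[:130]=0; m[280:]=0; m[:,:150]=0; m[:,260:]=0
n,l,s,c=cv2.connectedComponentsWithStats(m.astype(np.uint8)); k=1+np.argmax(s[1:,4]); print('blob',s[k],c[k])
mk=l==k; best=[]
for f in np.arange(0,360,1.):
    cc=np.array([562+55*np.cos(np.radians(f)),160+55*np.sin(np.radians(f))]); pts=[]
    for z in (214,270):
        t=np.linspace(0,2*np.pi,24); pts+= [[cc[0]+12*np.cos(a),cc[1]+12*np.sin(a),z] for a in t]
    hull=cv2.convexHull(proj(im,pts).astype(np.float32)); r=np.zeros(mk.shape,np.uint8); cv2.fillConvexPoly(r,np.int32(np.round(hull)),1)
    best.append(((mk&(r>0)).sum()/(mk|(r>0)).sum(),f))
print(sorted(best)[::-1][:6])
E
python3 ph.py side7; python3 ph.py side0; python3 ph.py side5
```

```text
blob [180 209  10  28 205] [185.30243902 221.39512195]
[(np.float64(0.5706214689265536), np.float64(58.0)), (np.float64(0.5650969529085873), np.float64(59.0)), (np.float64(0.55858310626703), np.float64(61.0)), (np.float64(0.5537190082644629), np.float64(55.0)), (np.float64(0.5484764542936288), np.float64(54.0)), (np.float64(0.546916890080429), np.float64(60.0))]
blob [215 215  10  24 110] [219.89090909 228.        ]
[(np.float64(0.3081232492997199), np.float64(132.0)), (np.float64(0.30277777777777776), np.float64(130.0)), (np.float64(0.3008356545961003), np.float64(137.0)), (np.float64(0.2981029810298103), np.float64(133.0)), (np.float64(0.29411764705882354), np.float64(135.0)), (np.float64(0.29222520107238603), np.float64(131.0))]
blob [199 184  10  27 188] [203.78191489 196.54255319]
[(np.float64(0.6006493506493507), np.float64(298.0)), (np.float64(0.594855305466238), np.float64(296.0)), (np.float64(0.5878594249201278), np.float64(301.0)), (np.float64(0.578125), np.float64(297.0)), (np.float64(0.5745341614906833), np.float64(300.0)), (np.float64(0.5727554179566563), np.float64(299.0))]
```

Emit:
servo_tool(
  moves="0 0 0 0 0 0; 0 0 0 0 0 0; 0 0 0 0 0 0; 0 0 0 0 0 0; 0 0 0 0 0 0; 0 0 0 0 0 0",
  hand=155,
)

```text
t: 14.35
ee_pos: [587.9, 208.5, 231.2]
orientation: [-0.991, 1.499, -1.499]
ft_force: [0.5, -0.1, 0.5]
width: 34.8
```

```bash
python3 s.py; for f in 61.5 101.5 141.5 181.5 221.5 ; do echo $f; python3 rows.py $f 5 8 0.78; done
```

```text
t 14.35 p [587.9 208.5 231.2] yaw -23.0 ydn [ 0. -0. -1.] q1,6 [18.4 41.5] F [ 0.5 -0.1  0.5] M [-0.05 -0.09 -0.02] w 34.8 phi 61.9 r 55.0
61.5
-0.0043 0.0021 0 0 0 3.9; -0.0088 0.0038 0 0 0 7.8; -0.0134 0.0051 0 0 0 11.7; -0.0181 0.0061 0 0 0 15.6; -0.0229 0.0066 0 0 0 19.5; -0.0277 0.0066 0 0 0 23.4; -0.0325 0.0063 0 0 0 27.3; -0.0372 0.0056 0 0 0 31.2  -> 101.5
101.5
-0.0047 -0.0012 0 0 0 3.9; -0.0092 -0.0027 0 0 0 7.8; -0.0136 -0.0047 0 0 0 11.7; -0.0178 -0.0070 0 0 0 15.6; -0.0218 -0.0097 0 0 0 19.5; -0.0255 -0.0127 0 0 0 23.4; -0.0289 -0.0160 0 0 0 27.3; -0.0321 -0.0197 0 0 0 31.2  -> 141.5
141.5
-0.0028 -0.0039 0 0 0 3.9; -0.0053 -0.0080 0 0 0 7.8; -0.0074 -0.0123 0 0 0 11.7; -0.0091 -0.0168 0 0 0 15.6; -0.0104 -0.0214 0 0 0 19.5; -0.0114 -0.0261 0 0 0 23.4; -0.0119 -0.0309 0 0 0 27.3; -0.0119 -0.0357 0 0 0 31.2  -> 181.5
181.5
0.0003 -0.0048 0 0 0 3.9; 0.0011 -0.0095 0 0 0 7.8; 0.0022 -0.0142 0 0 0 11.7; 0.0038 -0.0187 0 0 0 15.6; 0.0058 -0.0231 0 0 0 19.5; 0.0081 -0.0273 0 0 0 23.4; 0.0108 -0.0313 0 0 0 27.3; 0.0138 -0.0350 0 0 0 31.2  -> 221.5
221.5
0.0033 -0.0035 0 0 0 3.9; 0.0070 -0.0066 0 0 0 7.8; 0.0108 -0.0094 0 0 0 11.7; 0.0149 -0.0119 0 0 0 15.6; 0.0193 -0.0140 0 0 0 19.5; 0.0237 -0.0157 0 0 0 23.4; 0.0284 -0.0170 0 0 0 27.3; 0.0331 -0.0180 0 0 0 31.2  -> 261.5
```

Emit:
servo_tool(
  moves="-0.0045 0.002 0 0 0 4; -0.009 0.004 0 0 0 8; -0.0135 0.005 0 0 0 11.5; -0.018 0.006 0 0 0 15.5; -0.023 0.0065 0 0 0 19.5; -0.0275 0.0065 0 0 0 23.5; -0.0325 0.0065 0 0 0 27.5; -0.037 0.0055 0 0 0 31",
)

```text
t: 15.35
ee_pos: [553.6, 214.6, 232.0]
orientation: [-1.267, 1.101, -1.107]
ft_force: [9.3, 1.1, -1.9]
width: 34.5
```

```bash
python3 s.py
```

```text
t 15.35 p [553.6 214.6 232. ] yaw 8.1 ydn [ 0.006  0.002 -1.   ] q1,6 [20.1 12. ] F [ 9.3  1.1 -1.9] M [ 0.28 -1.53  0.01] w 34.5 phi 98.7 r 55.3
```

Emit:
servo_tool(
  moves="-0.0045 -0.001 0 0 0 4; -0.009 -0.0025 0 0 0 8; -0.0135 -0.0045 0 0 0 11.5; -0.018 -0.007 0 0 0 15.5; -0.022 -0.0095 0 0 0 19.5; -0.0255 -0.0125 0 0 0 23.5; -0.029 -0.016 0 0 0 27.5; -0.032 -0.0195 0 0 0 31",
)

```text
t: 16.35
ee_pos: [521.2, 195.8, 231.9]
orientation: [-1.452, 0.69, -0.696]
ft_force: [7.2, 4.3, -3.4]
width: 34.2
```

```bash
python3 s.py
```

```text
t 16.35 p [521.2 195.8 231.9] yaw 39.1 ydn [ 0.005  0.003 -1.   ] q1,6 [ 19.3 -19.8] F [ 7.2  4.3 -3.4] M [ 0.95 -1.29 -0.01] w 34.2 phi 138.8 r 54.3
```

Emit:
servo_tool(
  moves="-0.003 -0.004 0 0 0 4; -0.0055 -0.008 0 0 0 8; -0.0075 -0.0125 0 0 0 11.5; -0.009 -0.017 0 0 0 15.5; -0.0105 -0.0215 0 0 0 19.5; -0.0115 -0.026 0 0 0 23.5; -0.012 -0.031 0 0 0 27.5; -0.012 -0.0355 0 0 0 31",
)

```text
t: 17.35
ee_pos: [508.0, 160.8, 231.6]
orientation: [-1.55, 0.271, -0.274]
ft_force: [2.3, 8.7, -1.8]
width: 34.8
```

```bash
python3 s.py
```

```text
t 17.35 p [508.  160.8 231.6] yaw 70.1 ydn [ 0.003  0.004 -1.   ] q1,6 [ 16.2 -54. ] F [ 2.3  8.7 -1.8] M [ 1.52 -0.6  -0.02] w 34.8 phi 179.2 r 54.0
```

Emit:
servo_tool(
  moves="0.0005 -0.005 0 0 0 4; 0.001 -0.0095 0 0 0 8; 0.002 -0.014 0 0 0 11.5; 0.004 -0.0185 0 0 0 15.5; 0.006 -0.023 0 0 0 19.5; 0.008 -0.0275 0 0 0 23.5; 0.011 -0.0315 0 0 0 27.5; 0.014 -0.035 0 0 0 31",
)

```text
t: 18.35
ee_pos: [520.7, 125.8, 231.2]
orientation: [-1.562, -0.151, 0.152]
ft_force: [-1.1, 9.3, -1.2]
width: 34.7
```

```bash
python3 s.py; python3 -c "
from h import *
im=snap('side','side8')
cv2.imwrite('pics/z8.png',cv2.resize(im['pixels'][130:270,140:300],None,fx=4,fy=4,interpolation=cv2.INTER_CUBIC)[:,:,::-1])"; python3 ph.py side8
```

```text
t 18.35 p [520.7 125.8 231.2] yaw 101.1 ydn [-0.     0.003 -1.   ] q1,6 [ 12.2 -89. ] F [-1.1  9.3 -1.2] M [ 1.68  0.18 -0.06] w 34.7 phi 219.6 r 53.6
blob [229 213   8   8  44] [232.31818182 216.31818182]
[(np.float64(0.13213213213213212), np.float64(200.0)), (np.float64(0.1317365269461078), np.float64(201.0)), (np.float64(0.1317365269461078), np.float64(198.0)), (np.float64(0.1317365269461078), np.float64(194.0)), (np.float64(0.13134328358208955), np.float64(199.0)), (np.float64(0.13134328358208955), np.float64(196.0))]
```

View pics/z8.png

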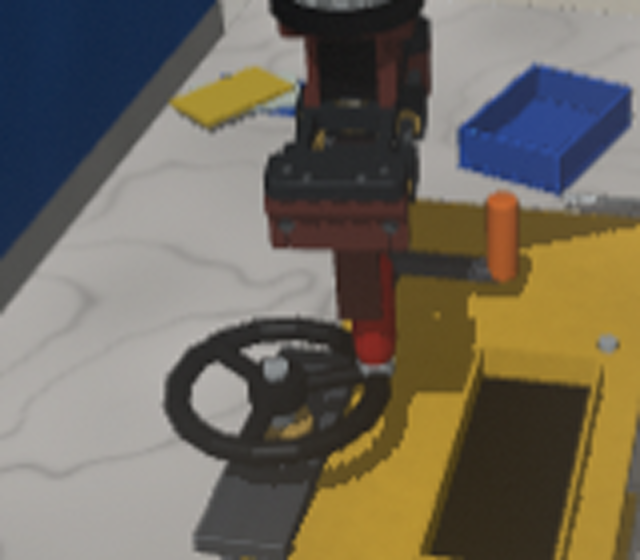

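Emit:
servo_tool(
  moves="0.003 -0.004 0 0 0 4.5; 0.0065 -0.0075 0 0 0 9; 0.01 -0.0105 0 0 0 13.5; 0.014 -0.0135 0 0 0 18; 0.0185 -0.016 0 0 0 22.5; 0.023 -0.0185 0 0 0 27; 0.028 -0.02 0 0 0 31.5; 0.0325 -0.0215 0 0 0 36",
)

```text
t: 19.4
ee_pos: [551.4, 103.9, 230.6]
orientation: [-1.47, -0.639, 0.645]
ft_force: [-6.4, 6.4, 1.0]
width: 34.7
```

```bash
python3 s.py; python3 -c "
from h import *
im=snap('side','side9')
cv2.imwrite('pics/z9.png',cv2.resize(im['pixels'][130:270,140:300],None,fx=4,fy=4,interpolation=cv2.INTER_CUBIC)[:,:,::-1])"; python3 ph.py side9
```

```text
t 19.4 p [551.4 103.9 230.6] yaw 137.1 ydn [-0.005  0.002 -1.   ] q1,6 [   9.4 -127.8] F [-6.4  6.4  1. ] M [ 1.26  1.08 -0.02] w 34.7 phi 259.3 r 57.1
blob [218 195   9  18  63] [221.82539683 205.92063492]
[(np.float64(0.1987179487179487), np.float64(251.0)), (np.float64(0.18944099378881987), np.float64(250.0)), (np.float64(0.18575851393188855), np.float64(252.0)), (np.float64(0.18518518518518517), np.float64(249.0)), (np.float64(0.18404907975460122), np.float64(253.0)), (np.float64(0.18210862619808307), np.float64(254.0))]
```

View pics/z9.png

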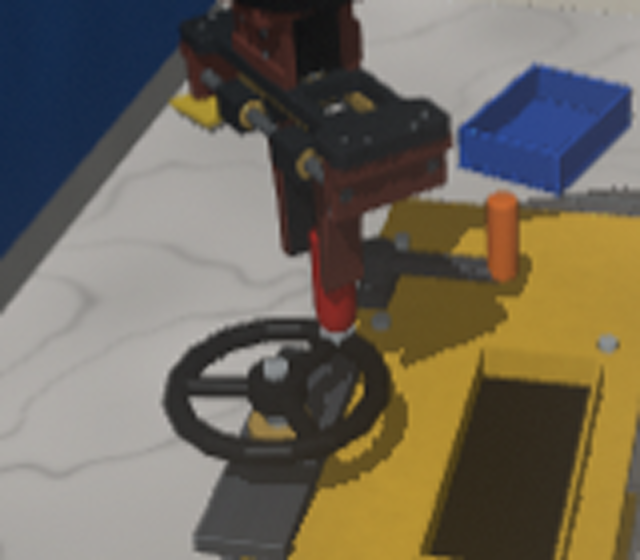

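Emit:
servo_tool(
  moves="0.0055 -0.0005 0 0 0 3; 0.0115 -0.0005 0 0 0 6; 0.018 0 0 0 0 8; 0.0235 0.001 0 0 0 9; 0.0235 0.001 0 0 0 9",
)

```text
t: 20.08
ee_pos: [574.6, 104.7, 230.4]
orientation: [-1.429, -0.758, 0.764]
ft_force: [-7.1, 5.5, 1.5]
width: 34.7
```

```bash
python3 s.py; python3 -c "
from h import *
im=snap('side','side10')"; python3 ph.py side10
```

```text
t 20.07 p [574.6 104.7 230.4] yaw 146.0 ydn [-0.006  0.002 -1.   ] q1,6 [   9.1 -137. ] F [-7.1  5.5  1.5] M [ 0.95  1.24 -0.01] w 34.7 phi 282.8 r 56.7
blob [210 191   8  19  50] [212.66 203.7 ]
[(np.float64(0.16181229773462782), np.float64(277.0)), (np.float64(0.15806451612903225), np.float64(279.0)), (np.float64(0.15771812080536912), np.float64(282.0)), (np.float64(0.15625), np.float64(275.0)), (np.float64(0.1557632398753894), np.float64(276.0)), (np.float64(0.15384615384615385), np.float64(272.0))]
```

The handle is at about 276°, right at the target. Next, open, lift and check.

Emit:
servo_tool(
  moves="0 0 0 0 0 0; 0 0 0 0 0 0; 0 0 0 0 0 0; 0 0 0 0 0 0; 0 0 0.03 0 0 0; 0 0 0.065 0 0 0; 0 0 0.1 0 0 0; 0 0 0.1 0 0 0",
  hand=0,
)

```text
t: 21.12
ee_pos: [578.5, 103.7, 334.2]
orientation: [-1.435, -0.766, 0.757]
ft_force: [-0.1, -0.8, -0.7]
width: 88.0
```

```bash
python3 s.py; python3 -c "
from h import *
im=snap('side','side11')
cv2.imwrite('pics/z11.png',cv2.resize(im['pixels'][130:270,140:300],None,fx=4,fy=4,interpolation=cv2.INTER_CUBIC)[:,:,::-1])
o=ctrl.get_obs();print(o['t'])
"; python3 ph.py side11; python3 hd.py side11
```

```text
t 21.12 p [578.5 103.7 334.2] yaw 146.0 ydn [ 0.006  0.001 -1.   ] q1,6 [   9. -137.] F [-0.1 -0.8 -0.7] M [ 0.19 -0.09 -0.  ] w 88.0 phi 286.3 r 58.7
21.175
blob [209 188   9  23 115] [213.73913043 198.28695652]
[(np.float64(0.36774193548387096), np.float64(277.0)), (np.float64(0.3633440514469453), np.float64(279.0)), (np.float64(0.36217948717948717), np.float64(272.0)), (np.float64(0.35514018691588783), np.float64(275.0)), (np.float64(0.35403726708074534), np.float64(276.0)), (np.float64(0.35093167701863354), np.float64(278.0))]Traceback (most recent call last):
  File "hd.py", line 7, in <module>
    print(m.sum(),'u',u.min(),u.max(),'v',v.min(),v.max(),p.mean(0).round(1))
                      ~~~~~^^
    return umr_minimum(a, axis, None, out, keepdims, initial, where)
ValueError: zero-size array to reduction operation minimum which has no identity
```

View pics/z11.png

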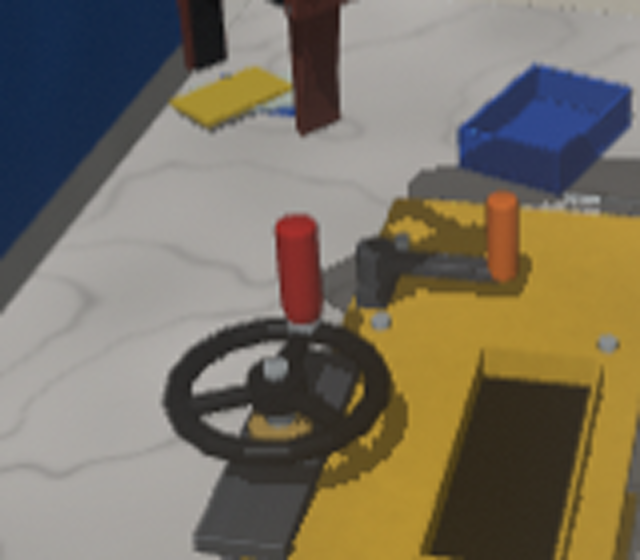

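The handle is now at about 273–277°, as intended. Next the clamp: cage the knob at about (477,-12).

Emit:
servo_tool(
  moves="-0.02 -0.023 0 0 0 -8; -0.04 -0.046 0 0 0 -16; -0.06 -0.07 0 0 0 -24; -0.08 -0.093 0 0 0 -32; -0.1015 -0.1155 0 0 0 -41; -0.1015 -0.1155 -0.04 0 0 -41; -0.1015 -0.1155 -0.06 0 0 -41; -0.1015 -0.1155 -0.06 0 0 -41",
)

```text
t: 22.18
ee_pos: [473.4, -12.0, 268.6]
orientation: [-1.56, -0.2, 0.209]
ft_force: [-0.0, 0.3, 0.7]
width: 87.6
```

```bash
python3 s.py; python3 -c "
from h import *
im=snap('side','side12')
cv2.imwrite('pics/z12.png',cv2.resize(im['pixels'][100:240,180:340],None,fx=4,fy=4,interpolation=cv2.INTER_CUBIC)[:,:,::-1])"
```

```text
t 22.18 p [473.4 -12.  268.6] yaw 104.9 ydn [-0.006  0.    -1.   ] q1,6 [  -2.9 -107.8] F [-0.   0.3  0.7] M [ 0.05 -0.14  0.01] w 87.6 phi 242.8 r 193.5
```

View pics/z12.png

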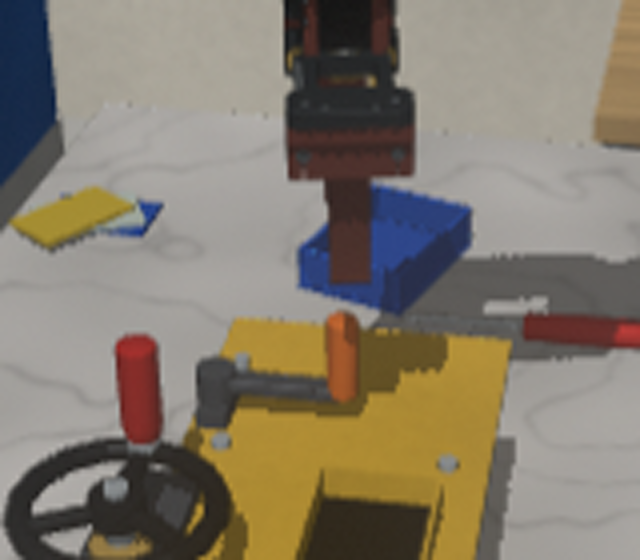

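Emit:
servo_tool(
  moves="0 0 -0.025 0 0 0; 0 0 -0.05 0 0 0; 0 0 -0.073 0 0 0; 0 0 -0.073 0 0 0; 0 0 -0.073 0 0 0; 0 0 -0.073 0 0 0; 0 0 -0.073 0 0 0; 0 0 -0.073 0 0 0",
)

```text
t: 23.22
ee_pos: [475.6, -12.0, 198.6]
orientation: [-1.561, -0.206, 0.204]
ft_force: [-0.8, 0.3, 0.5]
width: 87.5
```

Emit:
servo_tool(
  moves="0 0 0 0 0 0; 0 0 0 0 0 0; 0 0 0 0 0 0; 0 0 0 0 0 0; 0 0 0 0 0 0; 0 0 0 0 0 0; 0 0 0 0 0 0",
  hand=168,
)

```text
t: 24.1
ee_pos: [475.4, -12.0, 198.2]
orientation: [-1.561, -0.205, 0.205]
ft_force: [0.8, 0.6, -0.9]
width: 30.3
```

```bash
python3 s.py; python3 -c "
from h import *
im=snap('side','side13')
cv2.imwrite('pics/z13.png',cv2.resize(im['pixels'][100:240,180:340],None,fx=4,fy=4,interpolation=cv2.INTER_CUBIC)[:,:,::-1])"
```

```text
t 24.1 p [475.4 -12.  198.2] yaw 105.0 ydn [-0.  0. -1.] q1,6 [  -2.9 -107.8] F [ 0.8  0.6 -0.9] M [ 0.13 -0.13  0.03] w 30.3 phi 243.3 r 192.6
```

View pics/z13.png

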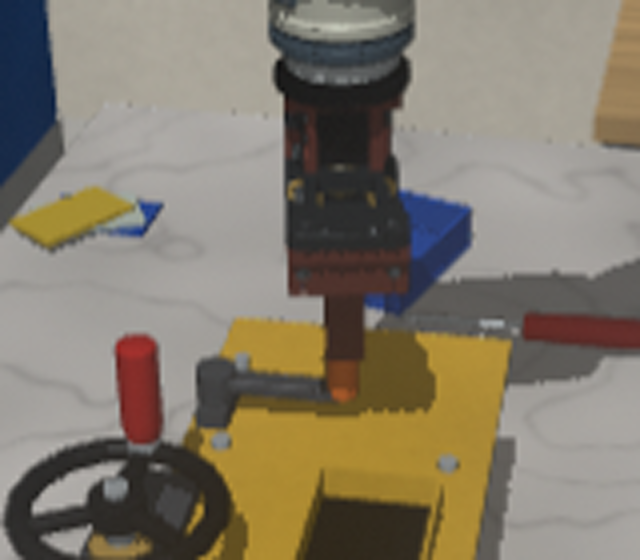

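```bash
sed 's/\[562,160.\]/[556,-8.]/; s/r=55./r=80./' rows.py > rc.py; python3 rc.py 182.8 6 8 0.33;python3 rc.py 230.8 5 6 0.33
```

```text
0.0008 -0.0083 0 0 0 2.0; 0.0026 -0.0165 0 0 0 4.0; 0.0051 -0.0245 0 0 0 5.9; 0.0085 -0.0322 0 0 0 7.9; 0.0127 -0.0394 0 0 0 9.9; 0.0176 -0.0462 0 0 0 11.9; 0.0231 -0.0525 0 0 0 13.9; 0.0293 -0.0581 0 0 0 15.8  -> 230.8
0.0056 -0.0042 0 0 0 1.7; 0.0115 -0.0078 0 0 0 3.3; 0.0178 -0.0110 0 0 0 5.0; 0.0243 -0.0136 0 0 0 6.6; 0.0309 -0.0156 0 0 0 8.2; 0.0378 -0.0170 0 0 0 9.9  -> 260.8
```

Emit:
servo_tool(
  moves="0.001 -0.0085 0 0 0 2; 0.0025 -0.0165 0 0 0 4; 0.005 -0.0245 0 0 0 6; 0.0085 -0.032 0 0 0 8; 0.0125 -0.0395 0 0 0 10; 0.0175 -0.046 0 0 0 12; 0.023 -0.0525 0 0 0 14; 0.0295 -0.058 0 0 0 16",
)

```text
t: 25.15
ee_pos: [503.6, -69.8, 197.6]
orientation: [-1.527, -0.422, 0.427]
ft_force: [-3.2, 1.2, -0.0]
width: 30.3
```

Emit:
servo_tool(
  moves="0.0055 -0.004 0 0 0 1.5; 0.0115 -0.008 0 0 0 3; 0.018 -0.011 0 0 0 5",
)

```text
t: 25.52
ee_pos: [522.8, -81.1, 198.0]
orientation: [-1.514, -0.492, 0.493]
ft_force: [-3.9, 1.1, 0.6]
width: 30.0
```

```bash
python3 s.py; python3 -c "
from h import *
im=snap('side','side14')
cv2.imwrite('pics/z14.png',cv2.resize(im['pixels'][100:240,180:340],None,fx=4,fy=4,interpolation=cv2.INTER_CUBIC)[:,:,::-1])"
```

```text
t 25.52 p [522.8 -81.1 198. ] yaw 126.1 ydn [-0.001  0.    -1.   ] q1,6 [ -10.1 -136.2] F [-3.9  1.1  0.6] M [0.19 0.45 0.04] w 30.0 phi 260.8 r 244.3
```

View pics/z14.png

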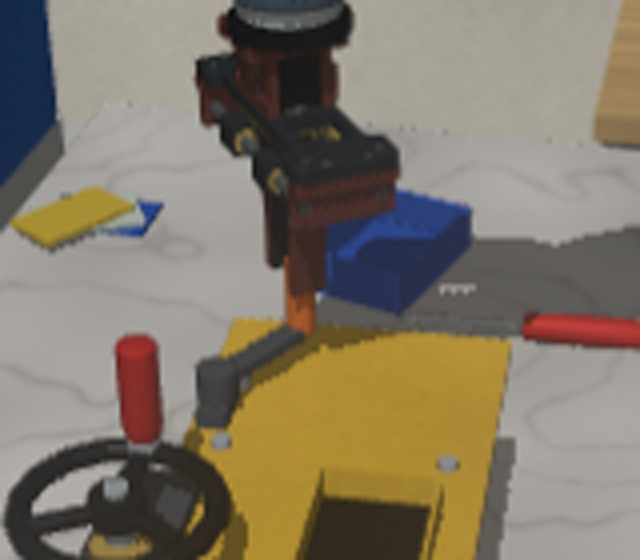

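Emit:
servo_tool(
  moves="0.0065 -0.0025 0 0 0 0; 0.013 -0.0045 0 0 0 0",
)

```text
t: 25.82
ee_pos: [535.9, -85.5, 198.1]
orientation: [-1.514, -0.491, 0.492]
ft_force: [-15.7, 7.2, 3.0]
width: 30.2
```

```bash
python3 s.py
```

```text
t 25.82 p [535.9 -85.5 198.1] yaw 125.9 ydn [-0.001  0.    -1.   ] q1,6 [ -10.3 -136.3] F [-15.7   7.2   3. ] M [1.22 2.98 0.16] w 30.2 phi 263.9 r 246.9
```

Force jumped to 17 N, so the lever is at its stop. Next, release and lift.

Emit:
servo_tool(
  moves="0 0 0 0 0 0; -0.001 0 0 0 0 0; -0.001 0 0 0 0 0; -0.001 0 0 0 0 0; -0.001 0 0 0 0 0; -0.001 0 0.04 0 0 0; -0.001 0 0.09 0 0 0; -0.001 0 0.14 0 0 0",
  hand=0,
)

```text
t: 26.82
ee_pos: [534.6, -85.4, 339.6]
orientation: [-1.514, -0.491, 0.492]
ft_force: [0.5, -0.1, -1.0]
width: 88.3
```

Emit:
servo_tool(
  moves="-0.03 -0.04 0 0 0 0; -0.06 -0.08 0 0 0 0; -0.09 -0.12 0 0 0 0; -0.12 -0.16 0 0 0 0; -0.12 -0.16 0 0 0 0; -0.12 -0.16 0 0 0 0",
)

```text
t: 27.58
ee_pos: [434.1, -203.3, 335.0]
orientation: [-1.571, -0.416, 0.473]
ft_force: [0.1, 0.6, -0.6]
width: 87.9
```

```bash
python3 s.py; python3 -c "
from h import *
im=snap('side','side15'); im2=snap('top','top15')
P=cloud(im); hsv=cv2.cvtColor(im['pixels'],cv2.COLOR_RGB2HSV); H,S=hsv[...,0].astype(int),hsv[...,1]
a=(H>=5)&(H<17)&(S>140)&(P[...,2]>185)&(P[...,2]<235)&(P[...,1]<60)&(P[...,0]>400)
p=P[a]; q=np.median(p[:,:2],0); d=np.array(im['xyz'])[:2]; k=q+8*(q-d)/np.linalg.norm(q-d); print('knob',k,a.sum(),'ang',np.degrees(np.arctan2(*(k-[557,-7.5])[::-1]))%360-182.8)
im0=dict(np.load('pics/top0.npz'))
o=np.hstack([im0['pixels'][90:270,90:400],im2['pixels'][90:270,90:400]]); cv2.imwrite('pics/cmp.png',cv2.resize(o,(800,232))[:,:,::-1])
cv2.imwrite('pics/z15.png',cv2.resize(im['pixels'][100:340,150:350],None,fx=2.4,fy=2.4,interpolation=cv2.INTER_CUBIC)[:,:,::-1])"; python3 ph.py side15
```

```text
t 27.57 p [ 434.1 -203.3  335. ] yaw 122.4 ydn [-0.022 -0.054 -0.998] q1,6 [ -24.3 -145.6] F [ 0.1  0.6 -0.6] M [ 0.13 -0.18  0.02] w 87.9 phi 250.6 r 385.2
knob [533.19876275 -82.08666783] 103 ang 69.50167658881787
blob [209 188   9  22 112] [213.83035714 198.1875    ]
[(np.float64(0.36245954692556637), np.float64(277.0)), (np.float64(0.3580645161290323), np.float64(279.0)), (np.float64(0.35691318327974275), np.float64(272.0)), (np.float64(0.35), np.float64(275.0)), (np.float64(0.34890965732087226), np.float64(276.0)), (np.float64(0.34579439252336447), np.float64(278.0))]
```

View pics/z15.png

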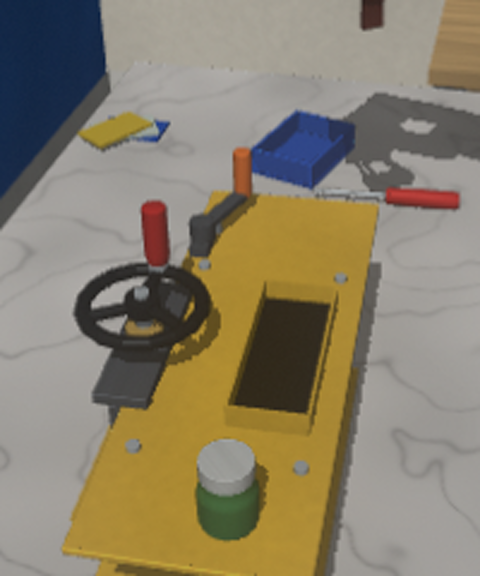

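View pics/cmp.png

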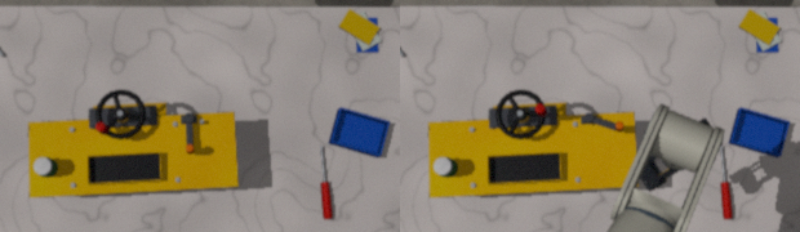

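The clamp reads 69.5° (at its stop) and the bystanders are unmoved. J6 sits at the edge of its range after the retreat, so I'll turn it back before handing in.

Emit:
servo_tool(
  moves="0.02 0.02 0 0 0 -10; 0.02 0.02 0 0 0 -20; 0.02 0.02 0 0 0 -30; 0.02 0.02 0 0 0 -30; 0.02 0.02 0 0 0 -30",
)

```text
t: 28.3
ee_pos: [453.9, -183.2, 334.9]
orientation: [-1.605, 0.002, 0.072]
ft_force: [0.8, -0.4, -0.4]
width: 87.6
```

```bash
python3 s.py; python3 -c "
from h import *
print(ctrl.get_obs()['qvel'].round(3)); print(ctrl.close_job())"
```

```text
t 28.3 p [ 453.9 -183.2  334.9] yaw 92.6 ydn [-0.046 -0.036 -0.998] q1,6 [ -21.5 -113.2] F [ 0.8 -0.4 -0.4] M [ 0.09 -0.12 -0.03] w 87.6 phi 252.5 r 359.8
[-0.004 -0.004  0.003  0.     0.     0.011]
the job is handed in; nothing more can be done
None
```

I turned the wheel one full turn past its slack, swung the clamp lever to its stop, released both and handed the job in at about 28 s. No verdict was reported. One thing may count against the run: joint 6 may have touched its range limit.

- **Wheel:** I drove the handle loosely caged between the fingers, not gripped, with one regrasp. The wheel turned heavy with the handle at about 275° ± 5°, roughly 137° after the start. I then drove it a full turn at a steady 8–9.5 N. With the arm clear, the last picture puts the handle at 273–277°, about 360° ± 10° past the heavy point. The gate height itself is too small to see and was not measured.
- **Clamp:** I pushed the knob until the force rose from 4 N to 17 N at the stop. The camera then measured 69.5° (1.21 rad).
- **Bystanders:** The jar, screwdriver and tray look unmoved in the before and after pictures. Nothing was touching the robot at the end.

**Checks that disagreed:**
- **Fingertip height:** The camera showed the fingertips about 33 mm higher than the stated tool geometry. I chose heights that were safe either way.
- **Joint 6:** During the retreat after the clamp it read -145.6°, right at its limit of 2.54 rad (145.5°). I turned it back to -113° before handing in, but I can't rule out that it counts as passing its range.
- **Wheel centre:** It measured about 19 mm further towards chute +x than 75 mm from the middle of the deck. I used the measured centre, and the handle tracked it well all the way round.

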